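Clamp the griddle plate with the ratchet handle

ROBOT

A 6-joint arm with a two-finger parallel gripper is mounted at the origin on the work surface. World frame = base frame: x ahead of the robot, y to its left, z up, the work surface at z = 0. Lengths are in m, angles in degrees, forces in N, time in s.
With the tool pointing down it reaches from about 0.4 to 0.825 m from the base axis. Payload 7 kg.
Tool frame: the origin (TCP) lies midway between the tips of the shut fingers; the grasp point (between the pads) lies ctrl.tcp_to_grasp behind it (ctrl.tcp_to_grasp is the distance from the TCP to the grasp point, in m); y points along the fingers, z is the direction in which the jaws open and shut, and the axes are right-handed (so a half turn about y gives the same grasp; the last joint's range is limited). The gripper opens to 88 mm and grips with 3 to 60 N. Pads are 19 mm wide; open, the fingers measure 130 mm over their backs; the gripper's body (78 mm by 193 mm) begins 47 mm behind the grasp point.
Start: joints at [82.282, 20.546, 0.682, 0, -70.136, -16.507], TCP at [0.277, 0.616, 0.227] pointing down, gripper open.
Joint ranges: [-176.03, 176.03], [-82.01, 121.73], [-58.28, 71.71], [-173.87, 95.51], [-174.79, -0.11], [-173.66, 173.66]. Speed limits (degrees/s): [136.94, 136.94, 172.46, 180, 180, 180].

INTERFACE

Orientations are given as [roll, pitch, yaw] about the fixed x, y, z axes, in that order (R = Rz(yaw) Ry(pitch) Rx(roll)).
In Python, from plant import ctrl, snapshot, silhouettes gives the robot as it stands.
- The arm moves only by the shell command python3 -m pendant 'ROWS'. ROWS is JSON, a list that holds one entry, the list of rows, each a list of 7 numbers: the shift along the tool's x, y, z in cm, then the turn, a rotation vector about the tool's x, y, z in degrees, then the opening, from 0 (shut) to 1 (fully open). In form: [[[x, y, z, rx, ry, rz, hand], ...]]. A call has 1 to 12 rows; each row shifts and turns the commanded pose from where the row before left it, along the tool's axes as they then stand; what a row does not reach is not made up. A row lasts 1/12 s, in which the tool goes at most 41.7 mm and 7.16 degrees, less where a joint would pass 70% of its speed; a pose out of reach is approached as far as the arm can. A call with a gripper value outside its range is refused whole. The fingers move at their own pace and stop on an object; the grip force is fixed at half the most. Time passes only in rows, so rows that do not move let the fingers close. It gives the time, the measured TCP pose, the force and the opening at its end, in the units of the state.
- ctrl.get_obs(): the state, without advancing time (a new reading comes with each control period).
- snapshot(name): name is "side" or "top"; returns a dict with "image" (480x640x3 uint8, red, green, blue), "camera_matrix" (3x3 intrinsics, pixels), "dist_coeffs" ([k1, k2, p1, p2, k3] as OpenCV has them; the pictures are not rectified), "eye" and "orientation" of the camera in the world. Camera axes: x right, y down, z forward; pixel columns grow to the right and rows downward; lengths in m; the calibration is good to about 2 mm. A picture is of the moment at which its call begins. There is no depth.
- ctrl.close_job(): hands the job in, once; it reports no verdict.
Trained networks look in a picture, given as the dict that the camera call returned (one of the last four; its "shot" number tells which), for a name from the list of things; names that differ only in an ending like _2 or _b are one class to them, and where a whole thing is asked for, a point or a joint stands for the part that bears it (a point fixed in the world has none). Each returns a list of dicts, best first, with "confidence" (0 to 1); they miss things now and then, are a little off and sometimes report something else, mostly with a low value. They report only what shows in the picture. A call takes as long as a camera call. They do not tell look-alikes from the thing itself.
- silhouettes(picture, thing): "mask" (480x640 bool, what is visible of it) and "bbox" ([left, top, width, height] in pixels, round what is visible of it).
The state is a dict: "clock": time; "joint_pos": joint angles; "qvel": joint speeds; "tau": joint torques, N m; "tool_pos": TCP position; "orientation": TCP orientation; "force": force on the tool from outside, world axes, zero at the start; "moment": the same for the moment, N m; "opening": finger opening in m.
Only numpy, scipy, OpenCV 4.12 (cv2) and the standard library are available. Lean on these libraries where they do the work, as an engineer would, in place of code of your own. Each camera call takes 0.05 s, during which the arm holds its last target.

TASK

Clamp the dumpling griddle plate on its burner frame: flip the red selector fin on the ratchet head over to the green-dot (tighten) side, then swing the wooden-knobbed handle back and forth until the jaw has pushed the plate home against the red stop rail and grips it snugly - properly tight, but not forced. The plate is hot: move it and the jaw with the ratchet only, never touch them; work the fin gently, let go at the end with the fin left on tighten, and leave the other things on the table where they are.

Things in the scene. Friction and masses are not known exactly. Their poses are not given: they have to be found in the camera images.
- burner: Foil-coloured burner frame fixed to the table, other place and yaw each time: origin on the table under the ratchet axis; x away from the robot, y (left) along the clamp towards the stop rail, z up. 200 mm wide (x -100 to 100), from y -60 to 320 mm; its bed is 60 mm above the table.
- axis (a point): Ratchet axis (upright) in the middle of the ratchet head, 108 mm above the table; axes as the burner frame. The head is a dark disc of radius 42 mm, heights 97 to 119 mm. On its top a green dot (tighten side, +x of the frame) and a white dot (release side, -x).
- handle (a joint): Angle of the ratchet handle about the axis, rad, anticlockwise from above positive, stops at -0.55 and 0.55. At 0 it points along -y of the burner frame (away from the stop rail). The steel arm is 24 mm wide, heights 99 to 113 mm, and carries the knob 150 mm from the axis. It stays where it is left (friction: 1.5 N at the knob).
- knob: Upright dark wooden knob at the end of the handle, free to spin about its own axis: 28 mm diameter, 46 mm tall; origin at the centre of its underside, 114 mm above the table; grip it 20 to 40 mm above the origin. It travels on a circle of radius 150 mm about the ratchet axis.
- selector (a joint): Selector (pawl) angle about its upright pivot on the handle, rad. Snaps over centre; rests at 0.12 (on a tooth) to 0.3: positive = release (the start), negative = tighten. On tighten, swinging clockwise from above (knob towards the robot, joint handle falling) drives the shaft; the swing back (rising) clicks free at about 2 N at the knob.
- fin: Red selector lever; origin on its pivot (50 mm from the ratchet axis, on the handle), 121 mm above the table. The upright fin stands 40 mm from the origin along -x of the fin, nearly over the ratchet axis: 8 mm thick, 20 mm long, free from 126 to 153 mm above the table. It swings 12 mm either side of the handle's centre line; 2 to 3 N flips it (past the middle it snaps), over 20 N is rough.
- spindle: Shaft and 18-tooth wheel inside the head; origin on the axis. Drives the jaw 12 mm per rad, towards the stop when turned clockwise; drags, and stays where it is left. Up to 0.35 rad of each driving swing is lost before the pawl bites. Knob pull (tangential, 150 mm out, while moving; it sags when you stop): about 8 N with the jaw free, 8.5 N while it pushes the plate.
- jaw: Yellow jaw, 100 mm wide; origin on the bed, 60 mm behind the block's middle, on the axis before any travel. Plate home, the pull at the knob grows by 0.08 N per N of clamping, stiffly (all within 0.1 rad): go slowly. Snug is 30 to 75 N of clamping, so 10.5 to 14 N at the knob (aim for 12); above 110 N (17 N) is forced. If the handle's stop comes first, swing back and go on.
- plate: Loose black griddle plate with 16 round wells, 150 x 150 mm, 22 mm thick (25 over the well rims), 0.6 to 1.1 kg, lying on the bed between low side rails with 4 mm play; origin at the centre of its underside. It starts 4 to 16 mm short of the stop rail. Hot: the robot must not touch it.
- stop (a point): Middle of the face of the red stop rail that the plate must be pushed against, 266 mm along y from the axis, 72 mm above the table; axes as the burner frame. Plate home: its origin lies 75 mm from this face. The jaw's steel pad was screwed in or out by hand (not measured): 23 to 33 mm of jaw travel must be closed in all before the plate is gripped.
- sauce: Brown sauce bottle with a red cap, 60 mm diameter, 170 mm tall, standing beyond the burner frame; origin at the centre of its base. Leave alone.
- shaker: Green shaker jar with a steel cap, 56 mm diameter, 90 mm tall, beyond the burner frame; origin at the centre of its base. Leave alone.
- oil_cup: Steel oil cup, 68 mm diameter, 55 mm tall, beyond the ratchet head; origin at the centre of its base. Leave alone.
- bowl: Steel bowl, 120 mm diameter, 50 mm tall, at the right; origin at the centre of its base. Leave alone.
- brush: Oil brush, 160 mm long, lying at the right; origin under its middle. Leave alone.
- pick: Pick with a wooden handle, 160 mm long, lying at the left; origin under its middle. Leave alone.
- boat: Open cardboard serving tray, 110 x 80 x 30 mm, at the left; origin at the centre of its base. Leave alone.
Mind the look-alikes: they are no part of the job. There is more than one size of the plate; the one meant has the size given above.

How it is judged:
By the outcome, as a careful person would: the job done as asked, in the order asked, and still so for the second after the job is handed in, with the robot touching nothing.
It also fails if it takes over 72 s, if anything falls off the work surface, if the arm or the gripper's body presses on something with over 40 N, if the wrist force passes 120 N, or if a joint passes its speed limit or range.

## Working session

There is one attempt and no reset: what is moved stays moved. The work goes in short steps, Python scripts to look and compute and a shell command to move; the robot and the scene stay as the last step left them, time stands still between calls to the robot, and variables do not carry over. Pictures are saved under pics/ and viewed, and the job is handed in when it is done.

```bash
ls; mkdir -p pics; python3 - <<'E'
from plant import ctrl, snapshot, silhouettes
import cv2
print(ctrl.get_obs(), ctrl.tcp_to_grasp)
for n in ("top","side"):
    s=snapshot(n); cv2.imwrite(f"pics/{n}0.png",s["image"][:,:,::-1]); print(n,s["camera_matrix"],s["dist_coeffs"],s["eye"],s["orientation"],s["shot"])
E
```

```text
pics
{'clock': 0.0, 'joint_pos': array([ 8.22823617e+01,  2.05914573e+01,  6.33572963e-01, -2.10079896e-02,
       -7.01349614e+01, -1.65052882e+01]), 'qvel': array([-0.01501065,  0.02876327, -0.05825803,  0.05545821,  0.03626707,
        0.02228017]), 'tau': array([-5.63874937e-05, -5.82707906e+01,  2.93061447e+01,  6.99691683e+00,
        6.90897970e-03, -1.60469449e-04]), 'tool_pos': array([0.27678033, 0.61510783, 0.22561811]), 'orientation': array([-8.99053690e+01,  7.44550620e-03,  1.55769925e+02]), 'force': array([-1.02492504,  0.21824905, -0.03985432]), 'moment': array([-0.01598674,  0.03311936,  0.03190672]), 'opening': 0.08780919144471182} 0.0188
top [[604.39275909   0.         306.35515359]
 [  0.         604.39275909 229.62914734]
 [  0.           0.           1.        ]] [-0.06059272  0.          0.          0.          0.        ] [0.35028463 0.02358311 1.59258809] [-173.62955727   -0.84380844  -89.45492011] 1
side [[462.35252033   0.         315.64301129]
 [  0.         462.35252033 236.66527666]
 [  0.           0.           1.        ]] [-0.08445078  0.          0.          0.          0.        ] [ 0.43500337 -0.68098566  0.94377551] [-141.32424077   -0.72812798   -5.94747766] 2
```

View pics/top0.png

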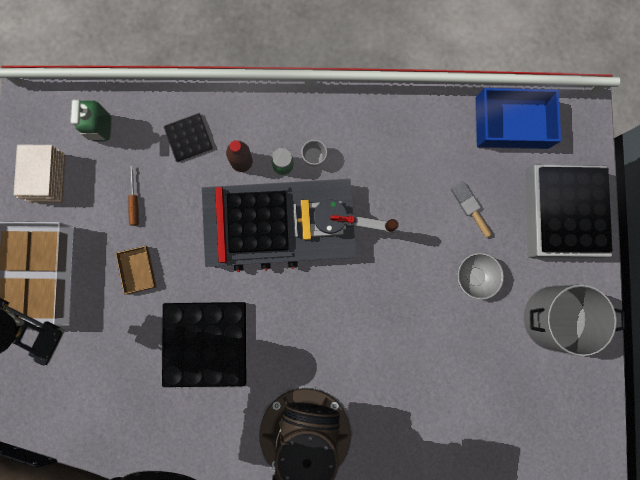

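View pics/side0.png

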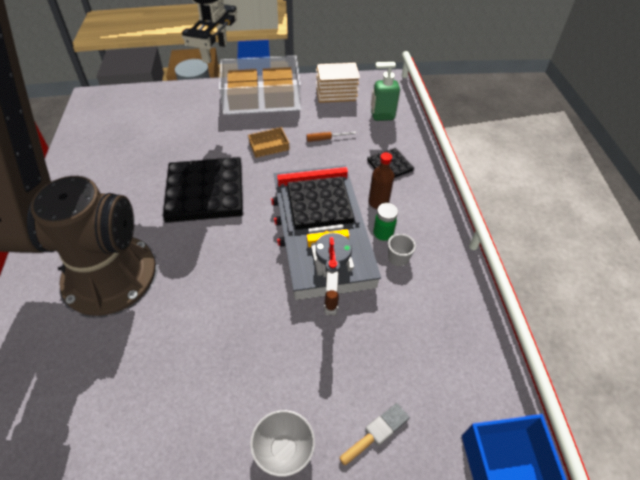

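Top picture: the plate in the burner frame is at about (258,222). The look-alikes are the large plate (204,344), the small one (188,137) and the one in the tray (574,210). The handle knob is at (391,225) and the red fin at (343,219).

```bash
cat > h.py <<'E'
import numpy as np, cv2
from scipy.spatial.transform import Rotation as R
def cam(s):
    Rm=R.from_euler('xyz',s["orientation"],degrees=True).as_matrix()
    return Rm,np.array(s["eye"])
def proj(s,P):
    Rm,e=cam(s); P=np.atleast_2d(P)
    rv=cv2.Rodrigues(Rm.T)[0]
    return cv2.projectPoints(P.astype(float),rv,-Rm.T@e,s["camera_matrix"],s["dist_coeffs"])[0][:,0]
def back(s,uv,z):
    Rm,e=cam(s)
    n=cv2.undistortPoints(np.array(uv,float).reshape(-1,1,2),s["camera_matrix"],s["dist_coeffs"])[:,0]
    d=np.c_[n,np.ones(len(n))]@Rm.T
    return e+d*((z-e[2])/d[:,2])[:,None]
E
python3 - <<'E'
from h import *
from plant import ctrl, snapshot, silhouettes
for n in ("top","side"):
    s=snapshot(n); 
    for t in ("burner","knob","fin","plate","jaw","axis","handle"):
        for r in silhouettes(s,t)[:3]:
            m=r["mask"]; ys,xs=np.nonzero(m); print(n,t,round(r["confidence"],2),r["bbox"],xs.mean().round(1),ys.mean().round(1),m.sum())
    b=(180,165,240,120) if n=="top" else (260,150,130,170)
    c=s["image"][b[1]:b[1]+b[3],b[0]:b[0]+b[2],::-1]
    k=3.3 if n=="top" else 3.5
    cv2.imwrite(f"pics/{n}1.png",cv2.resize(c,None,fx=k,fy=k,interpolation=cv2.INTER_CUBIC))
E
```

```text
top burner 0.56 [202.1, 178.3, 194.1, 94.2] 290.6 223.6 8965
top burner 0.36 [227.4, 139.5, 26.5, 33.2] 239.2 155.5 610
top knob 0.49 [386.8, 223.3, 14.8, 10.5] 391.4 225.7 89
top knob 0.34 [312.6, 199.6, 86.9, 33.2] 345.9 218.9 1534
top plate 0.81 [163.8, 111.4, 50.5, 48.5] 187.5 136.9 1409
top plate 0.73 [162.6, 298.5, 84.7, 88.1] 203.6 344.2 6981
top plate 0.63 [227.5, 191.0, 62.9, 62.7] 257.0 221.5 3586
top jaw 0.96 [294.1, 201.9, 21.8, 37.9] 305.2 220.3 332
top axis 0.87 [202.4, 178.1, 196.9, 93.2] 290.5 223.2 9130
top handle 0.85 [312.8, 200.3, 83.1, 35.0] 345.8 218.7 1434
side burner 0.79 [271.0, 163.2, 108.9, 150.7] 324.9 245.4 7989
side knob 0.58 [340.3, 403.5, 71.7, 62.5] 377.7 431.2 1343
side knob 0.56 [326.9, 287.3, 11.9, 19.7] 330.9 299.2 255
side fin 0.48 [328.8, 235.7, 6.9, 29.7] 331.3 250.3 134
side fin 0.44 [271.2, 166.9, 108.2, 149.7] 324.7 244.6 8276
side plate 0.85 [163.9, 157.3, 80.2, 67.2] 203.0 189.7 4495
side plate 0.69 [366.7, 148.9, 43.0, 28.9] 392.6 162.3 603
side plate 0.6 [288.5, 176.0, 68.4, 57.1] 319.4 203.0 2764
side jaw 0.67 [251.2, 409.5, 61.0, 62.8] 282.4 442.5 3225
side axis 0.69 [267.5, 164.8, 111.0, 149.0] 324.9 245.3 8056
side axis 0.37 [328.2, 238.3, 7.0, 25.5] 331.3 251.5 142
side axis 0.21 [376.3, 204.9, 23.9, 35.1] 385.0 221.6 707
side handle 0.93 [315.4, 230.3, 36.4, 88.0] 332.5 264.4 1572
side handle 0.62 [249.7, 127.9, 39.3, 29.1] 268.0 142.0 856
```

View pics/top1.png

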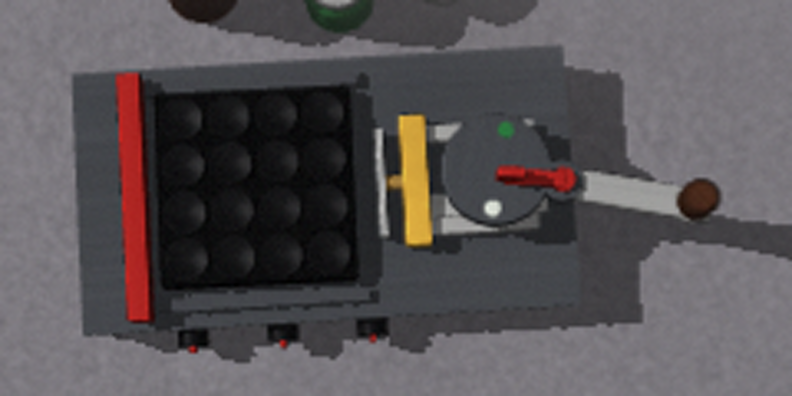

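View pics/side1.png

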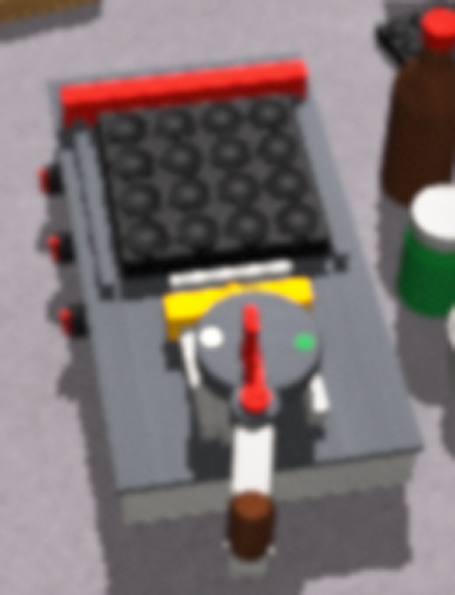

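Crops: the bed's corners are clear in both views. The dots on the disc are green towards +x and white towards −x. The fin leans to the white side, so it is on release. I'll fit the frame pose next.

```bash
cat > fit.py <<'E'
from h import *
from plant import ctrl, snapshot, silhouettes
from scipy.optimize import least_squares
T=snapshot("top"); S=snapshot("side")
t=lambda x,y:(180+(x+.5)/3.3-.5,165+(y+.5)/3.3-.5)
q=lambda x,y:(260+(x+.5)/3.5-.5,150+(y+.5)/3.5-.5)
C=[(.1,.32,.06),(.1,-.06,.06),(-.1,-.06,.06),(-.1,.32,.06)]
obs=[(T,C[0],t(72,74)),(T,C[1],t(562,46)),(T,C[2],t(580,303)),(T,C[3],t(84,335)),(T,(0,0,.119),t(498,170)),
(S,C[3],q(50,86)),(S,C[0],q(303,58)),(S,C[1],q(420,445)),(S,C[2],q(122,490)),(S,(0,0,.119),q(258,342))]
def W(p,P):
    c,s=np.cos(p[2]),np.sin(p[2]); return np.array([p[0]+c*P[0]-s*P[1],p[1]+s*P[0]+c*P[1],P[2]])
for sel in (obs,obs[:5],obs[5:]):
    f=lambda p:np.concatenate([proj(s,W(p,P))[0]-o for s,P,o in sel])
    r=least_squares(f,[.55,0,0]); print(r.x[:2],np.degrees(r.x[2]),r.fun.round(1).reshape(-1,2).tolist())
    if sel is obs: p=r.x
def F(b): # world->frame
    c,s=np.cos(p[2]),np.sin(p[2]); d=b[:2]-p[:2]; return np.array([c*d[0]+s*d[1],-s*d[0]+c*d[1]])*1000
print("knob top",back(T,[t(699,198)],.160)[0],F(back(T,[t(699,198)],.160)[0]))
print("knob side",F(back(S,[q(251,505)],.160)[0]))
for n,uv in dict(green=(506,129),white=(492,208),pivot=(566,179)).items(): print(n,F(back(T,[t(*uv)],.12)[0]))
print("fin tip end",F(back(T,[t(500,173)],.153)[0]), F(back(S,[q(251,310)],.153)[0]))
E
python3 fit.py
```

```text
[ 0.55057385 -0.05660505] 4.030689779871699 [[1.4, 0.3], [0.3, 0.3], [0.3, -0.3], [1.1, -1.1], [0.3, -0.6], [-0.0, -1.2], [-1.3, -1.1], [0.3, -0.1], [-0.7, -0.7], [-0.0, -1.1]]
[ 0.55000057 -0.05487242] 4.109040992035976 [[0.7, 0.7], [-0.4, 0.5], [-0.4, -0.1], [0.5, -0.7], [-0.4, -0.4]]
[ 0.55092736 -0.05908599] 3.9126379680505123 [[0.4, -0.7], [-0.8, -0.5], [0.6, 0.8], [-0.5, 0.1], [0.3, -0.2]]
knob top [ 0.52470955 -0.19977066  0.16      ] [ -35.86355823 -140.99347335]
knob side [ -35.11232386 -146.55530938]
green [28.87124511 -7.03893912]
white [-29.80484192   7.27537404]
pivot [-11.34997643 -49.26287001]
fin tip end [-8.2186941   1.72983001] [-6.43646242 -2.87926373]
```

Frame fit: axis at (0.5505, −0.0565), yaw 4.0°. The knob sits at 148 mm radius (150 given), which puts the handle at about −0.24 rad. The pivot is 50.6 mm out (50 given). The plate meant is the one on the bed, (257,221). I'll turn the tool so its opening lies across the handle (yaw ≈ 80°).

```bash
python3 -m pendant '[[[0,0,0,0,6.9,0,0.5],[0,0,0,0,6.9,0,0.5],[0,0,0,0,6.9,0,0.5],[0,0,0,0,6.9,0,0.5],[0,0,0,0,6.9,0,0.5],[0,0,0,0,6.9,0,0.5],[0,0,0,0,6.9,0,0.5],[0,0,0,0,6.9,0,0.5],[0,0,0,0,6.9,0,0.5],[0,0,0,0,6.9,0,0.5],[0,0,0,0,6.9,0,0.5]]]'
cat > go.py <<'E'
import sys
from h import *
from plant import ctrl
o=ctrl.get_obs(); A=np.array([.5505,-.0565]); Y=np.radians(4.03)
Rm=R.from_euler('xyz',o["orientation"],degrees=True).as_matrix()
def fr(x,y): return A+np.array([np.cos(Y)*x-np.sin(Y)*y,np.sin(Y)*x+np.cos(Y)*y])/1000
def show():
    d=o["tool_pos"][:2]-A; f=np.array([np.cos(Y)*d[0]+np.sin(Y)*d[1],-np.sin(Y)*d[0]+np.cos(Y)*d[1]])*1000
    a=np.arctan2(f[0],-f[1]); F=o["force"]; tw=a+Y
    print("clk",round(o["clock"],2),"tcp",o["tool_pos"].round(4),o["orientation"].round(1),"frame mm",f.round(1),"r",np.hypot(*f).round(1),"ang",a.round(3),"open",round(o["opening"],4))
    print("F",F.round(1),"tang(ccw+)",round(F[0]*np.cos(tw)+F[1]*np.sin(tw),2),"rad(out)",round(F[0]*np.sin(tw)-F[1]*np.cos(tw),2),"M",o["moment"].round(2))
def to(w): print("delta tool cm to",np.round(w,4),(Rm.T@(np.array(w)-o["tool_pos"])*100).round(2))
show()
if len(sys.argv)==4: x,y,z=map(float,sys.argv[1:]); to([*fr(x,y),z])
if len(sys.argv)==3:   # angle, z : on knob circle
    a,z=map(float,sys.argv[1:]); to([*fr(150*np.sin(a),-150*np.cos(a)),z])
E
python3 go.py -2.4 -9.7 0.20
```

```text
clock: 1.92
tool_pos: [0.277, 0.6155, 0.2266]
orientation: [-90.0, 0.0, 79.5]
force: [0.5, 0.2, 0.6]
opening: 0.0438
clk 1.92 tcp [0.277  0.6155 0.2266] [-90.    0.   79.5] frame mm [-225.6  689.6] r 725.6 ang -2.825 open 0.0438
F [0.5 0.2 0.6] tang(ccw+) -0.51 rad(out) 0.06 M [ 0.08 -0.06 -0.01]
delta tool cm to [ 0.5488 -0.0663  0.2   ] [-62.11   2.66 -39.12]
```

```bash
python3 -m pendant '[[[-2.8,0,-1.78,0,0,0,0.5],[-2.8,0,-1.78,0,0,0,0.5],[-2.8,0,-1.78,0,0,0,0.5],[-2.8,0,-1.78,0,0,0,0.5],[-2.8,0,-1.78,0,0,0,0.5],[-2.8,0,-1.78,0,0,0,0.5],[-2.8,0,-1.78,0,0,0,0.5],[-2.8,0,-1.78,0,0,0,0.5],[-2.8,0,-1.78,0,0,0,0.5],[-2.8,0,-1.78,0,0,0,0.5],[-2.8,0,-1.78,0,0,0,0.5],[-2.8,0,-1.78,0,0,0,0.5]]]'
python3 go.py -2.4 -9.7 0.20
```

```text
clock: 2.92
tool_pos: [0.4285, 0.2457, 0.2269]
orientation: [-90.0, -0.0, 79.9]
force: [0.2, 0.8, -0.3]
opening: 0.0439
clk 2.92 tcp [0.4285 0.2457 0.2269] [-90.   -0.   79.9] frame mm [-100.5  310.1] r 325.9 ang -2.828 open 0.0439
F [ 0.2  0.8 -0.3] tang(ccw+) -0.5 rad(out) 0.67 M [ 0.07 -0.15  0.03]
delta tool cm to [ 0.5488 -0.0663  0.2   ] [-28.61   2.68 -17.32]
```

```bash
python3 -m pendant '[[[-2.8,0,-1.78,0,0,0,0.5],[-2.8,0,-1.78,0,0,0,0.5],[-2.8,0,-1.78,0,0,0,0.5],[-2.8,0,-1.78,0,0,0,0.5],[-2.8,0,-1.78,0,0,0,0.5],[-2.8,0,-1.78,0,0,0,0.5],[-2.8,0,-1.78,0,0,0,0.5],[-2.8,0,-1.78,0,0,0,0.5],[-2.8,0,-1.78,0,0,0,0.5],[-2,0,-1,0,0,0,0.5]]]'
python3 go.py -2.4 -9.7 0.20
```

```text
clock: 3.75
tool_pos: [0.5488, -0.0528, 0.2266]
orientation: [-90.0, 0.0, 79.8]
force: [-0.5, 0.7, -0.3]
opening: 0.0438
clk 3.75 tcp [ 0.5488 -0.0528  0.2266] [-90.    0.   79.8] frame mm [-1.4  3.8] r 4.0 ang -2.775 open 0.0438
F [-0.5  0.7 -0.3] tang(ccw+) 0.18 rad(out) 0.85 M [ 0.11 -0.1   0.  ]
delta tool cm to [ 0.5488 -0.0663  0.2   ] [-1.33  2.66 -0.24]
```

```bash
python3 -m pendant '[[[-0.6,2,-0.1,0,0,0,0.5],[-0.4,2,0,0,0,0,0.5],[0,2,0,0,0,0,0.5],[0,0,0,0,0,0,0.5]]]'
python3 go.py -2.4 -9.7 0.137
python3 - <<'E'
from h import *
from plant import snapshot
s=snapshot("side");c=s["image"][190:330,260:410,::-1];cv2.imwrite("pics/side2.png",cv2.resize(c,None,fx=4,fy=4,interpolation=cv2.INTER_CUBIC))
E
```

```text
clock: 4.08
tool_pos: [0.5447, -0.0612, 0.1628]
orientation: [-89.7, 0.1, 79.8]
force: [-0.7, 0.3, -0.3]
opening: 0.0441
clk 4.08 tcp [ 0.5447 -0.0612  0.1628] [-89.7   0.1  79.8] frame mm [-6.1 -4.2] r 7.5 ang -0.967 open 0.0441
F [-0.7  0.3 -0.3] tang(ccw+) -0.7 rad(out) 0.36 M [0.06 0.06 0.06]
delta tool cm to [ 0.5488 -0.0663  0.137 ] [-0.43  2.58 -0.51]
```

View pics/side2.png

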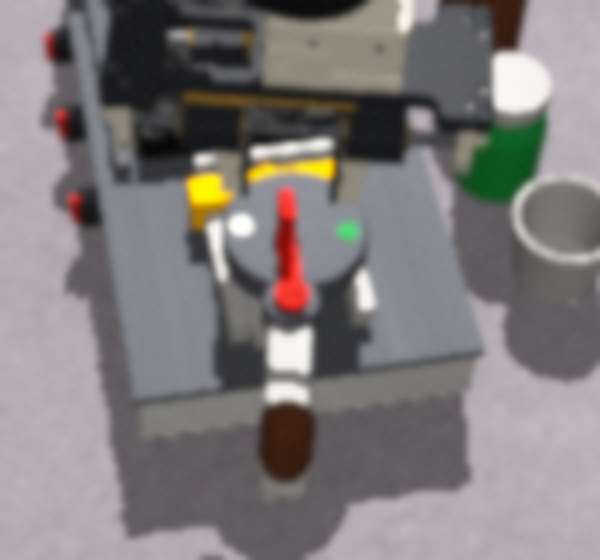

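Side crop: the open fingers straddle the fin. Fin at about (287,235), white dot left, green dot right. Nothing touches. I'll settle and go down.

```bash
python3 -m pendant '[[[-0.2,1,-0.2,0,0,0,0.5],[-0.2,1,-0.2,0,0,0,0.5],[0,0.5,0,0,0,0,0.5],[0,0,0,0,0,0,0.5],[0,0,0,0,0,0,0.5]]]'
python3 go.py -2.4 -9.7 0.137
```

```text
clock: 4.55
tool_pos: [0.5504, -0.0651, 0.1415]
orientation: [-90.0, 0.0, 79.9]
force: [0.9, 0.2, -0.0]
opening: 0.0438
clk 4.55 tcp [ 0.5504 -0.0651  0.1415] [-90.    0.   79.9] frame mm [-0.7 -8.6] r 8.6 ang -0.086 open 0.0438
F [ 0.9  0.2 -0. ] tang(ccw+) 0.85 rad(out) -0.25 M [ 0.07 -0.06  0.04]
delta tool cm to [ 0.5488 -0.0663  0.137 ] [-0.15  0.45  0.13]
```

```bash
python3 -m pendant '[[[0,0.4,-0.3,0,0,0,0.5],[0,0,-0.3,0,0,0,0.5],[0,0,-0.1,0,0,0,0.5],[0,0,0,0,0,0,0.5]]]';python3 go.py -2.4 -9.7 0.137;
python3 -m pendant '[[[0,0,-0.15,0,0,0,0.5],[0,0,-0.15,0,0,0,0.5]]]';python3 go.py
python3 -m pendant '[[[0,0,-0.15,0,0,0,0.5],[0,0,-0.15,0,0,0,0.5]]]';python3 go.py
```

```text
clock: 4.88
tool_pos: [0.5577, -0.0664, 0.1377]
orientation: [-90.0, -0.0, 79.9]
force: [0.6, -0.1, 0.0]
opening: 0.0438
clk 4.88 tcp [ 0.5577 -0.0664  0.1377] [-90.   -0.   79.9] frame mm [  6.5 -10.3] r 12.2 ang 0.563 open 0.0438
F [ 0.6 -0.1  0. ] tang(ccw+) 0.46 rad(out) 0.42 M [ 0.07 -0.11 -0.02]
delta tool cm to [ 0.5488 -0.0663  0.137 ] [-0.16  0.07  0.88]
clock: 5.05
tool_pos: [0.5603, -0.0669, 0.1377]
orientation: [-90.0, -0.0, 79.9]
force: [0.4, -0.1, 0.6]
opening: 0.0436
clk 5.05 tcp [ 0.5603 -0.0669  0.1377] [-90.   -0.   79.9] frame mm [  9.1 -11.1] r 14.3 ang 0.688 open 0.0436
F [ 0.4 -0.1  0.6] tang(ccw+) 0.21 rad(out) 0.38 M [ 0.15  0.11 -0.02]
clock: 5.22
tool_pos: [0.5631, -0.0674, 0.1375]
orientation: [-90.0, -0.0, 79.9]
force: [-1.7, 0.6, 0.1]
opening: 0.0441
clk 5.22 tcp [ 0.5631 -0.0674  0.1375] [-90.   -0.   79.9] frame mm [ 11.8 -11.7] r 16.7 ang 0.79 open 0.0441
F [-1.7  0.6  0.1] tang(ccw+) -0.71 rad(out) -1.68 M [ 0.35  0.23 -0.05]
```

```bash

python3 -m pendant '[[[0,0,-0.15,0,0,0,0.5],[0,0,-0.15,0,0,0,0.5]]]';python3 go.py
python3 -m pendant '[[[0,0,-0.15,0,0,0,0.5],[0,0,-0.1,0,0,0,0.5]]]';python3 go.py
```

```text
clock: 5.38
tool_pos: [0.5663, -0.068, 0.1376]
orientation: [-90.0, 0.0, 79.9]
force: [0.5, -0.1, -0.2]
opening: 0.0437
clk 5.38 tcp [ 0.5663 -0.068   0.1376] [-90.    0.   79.9] frame mm [ 14.9 -12.6] r 19.5 ang 0.871 open 0.0437
F [ 0.5 -0.1 -0.2] tang(ccw+) 0.15 rad(out) 0.46 M [ 0.18  0.03 -0.06]
clock: 5.55
tool_pos: [0.5689, -0.0685, 0.1376]
orientation: [-90.0, 0.0, 79.9]
force: [0.2, -0.1, -0.0]
opening: 0.0437
clk 5.55 tcp [ 0.5689 -0.0685  0.1376] [-90.    0.   79.9] frame mm [ 17.5 -13.2] r 22.0 ang 0.924 open 0.0437
F [ 0.2 -0.1 -0. ] tang(ccw+) 0.04 rad(out) 0.17 M [ 0.07 -0.08  0.  ]
```

Force rose to about 2 N and then dropped to zero, so it has probably snapped over. I'll back off, lift, and look.

```bash

python3 -m pendant '[[[0,0,0.2,0,0,0,0.5],[0,-2,0,0,0,0,0.5],[-2,-2.5,0,0,0,0,0.7],[-3,-2,0,0,0,0,1],[-3,-1,0,0,0,0,1],[-3,0,0,0,0,0,1]]]'; python3 go.py -0.24 0.19
python3 - <<'E'
from h import *
from plant import snapshot
s=snapshot("side");c=s["image"][190:330,260:410,::-1];cv2.imwrite("pics/side3.png",cv2.resize(c,None,fx=4,fy=4,interpolation=cv2.INTER_CUBIC))
s=snapshot("top");c=s["image"][165:285,180:420,::-1];cv2.imwrite("pics/top3.png",cv2.resize(c,None,fx=3.3,fy=3.3,interpolation=cv2.INTER_CUBIC))
E
```

```text
clock: 6.05
tool_pos: [0.5484, -0.1775, 0.2159]
orientation: [-90.3, -0.0, 80.0]
force: [0.3, 0.8, -0.9]
opening: 0.065
clk 6.05 tcp [ 0.5484 -0.1775  0.2159] [-90.3  -0.   80. ] frame mm [ -10.6 -120.5] r 121.0 ang -0.087 open 0.065
F [ 0.3  0.8 -0.9] tang(ccw+) 0.28 rad(out) -0.76 M [ 0.05 -0.15 -0.  ]
delta tool cm to [ 0.5252 -0.2043  0.19  ] [-3.05  2.58  1.84]
```

View pics/side3.png

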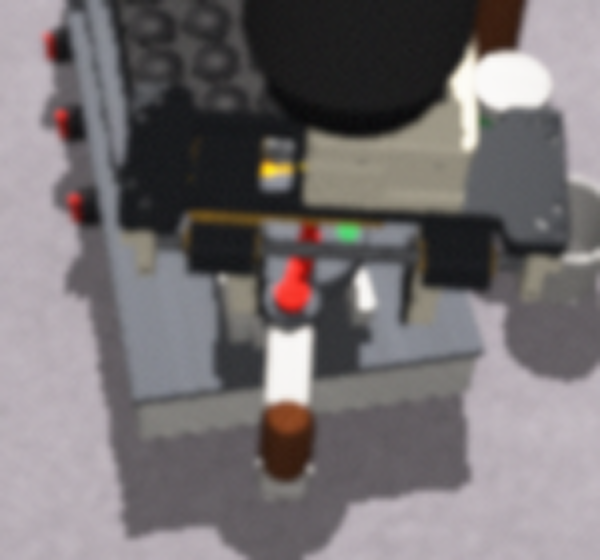

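View pics/top3.png

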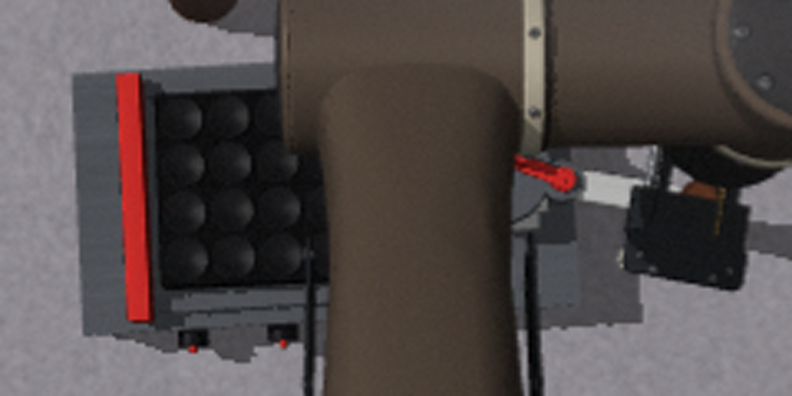

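The fin now points to the green side in both views (side crop (312,232), next to the green dot) and the handle hasn't moved. Next, the knob.

```bash

python3 -m pendant '[[[-1.2,0,0.9,0,0,0,1],[-1.2,0,0.9,0,0,0,1],[0,0,0,0,-5,0,1],[0,0,0,0,-5,0,1],[0,0,0,0,-4,0,1],[0,0,0,0,0,0,1],[0,0,0,0,0,0,1]]]'; python3 go.py -0.24 0.125
python3 - <<'E'
from h import *
from plant import snapshot
s=snapshot("side");c=s["image"][190:330,260:410,::-1];cv2.imwrite("pics/side4.png",cv2.resize(c,None,fx=4,fy=4,interpolation=cv2.INTER_CUBIC))
E
```

```text
clock: 6.73
tool_pos: [0.5248, -0.1967, 0.2125]
orientation: [-90.0, -0.0, 93.8]
force: [-0.1, 0.5, 0.6]
opening: 0.0878
clk 6.73 tcp [ 0.5248 -0.1967  0.2125] [-90.   -0.   93.8] frame mm [ -35.5 -138. ] r 142.5 ang -0.252 open 0.0878
F [-0.1  0.5  0.6] tang(ccw+) -0.24 rad(out) -0.48 M [ 0.1  -0.05 -0.02]
delta tool cm to [ 0.5252 -0.2043  0.125 ] [-0.77  8.75  0.01]
```

View pics/side4.png

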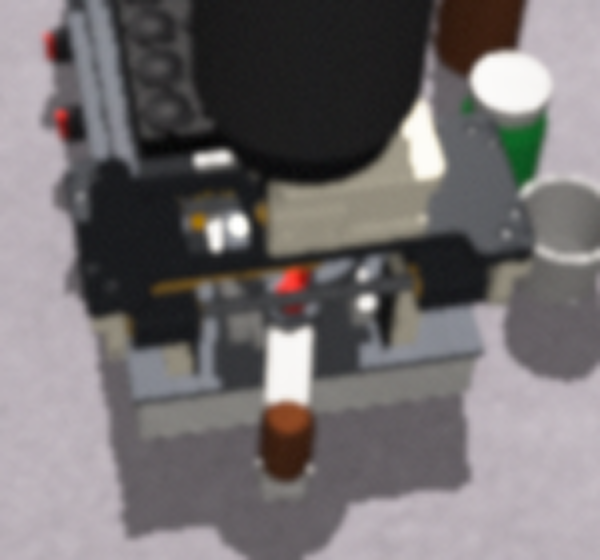

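```bash

python3 -m pendant '[[[-0.4,2.5,0,0,0,0,1],[-0.3,2.5,0,0,0,0,1],[0,2.5,0,0,0,0,1],[0,1.2,0,0,0,0,1],[0,0,0,0,0,0,1]]]'; python3 go.py -0.24 0.125
```

```text
clock: 7.2
tool_pos: [0.5236, -0.2034, 0.1224]
orientation: [-89.7, -0.1, 93.7]
force: [-0.6, 0.4, -0.1]
opening: 0.0876
clk 7.2 tcp [ 0.5236 -0.2034  0.1224] [-89.7  -0.1  93.7] frame mm [ -37.2 -144.6] r 149.3 ang -0.252 open 0.0876
F [-0.6  0.4 -0.1] tang(ccw+) -0.67 rad(out) -0.25 M [0.11 0.   0.05]
delta tool cm to [ 0.5252 -0.2043  0.125 ] [-0.11 -0.26 -0.15]
```

```bash

python3 -m pendant '[[[0,0,0,0,0,0,0.25],[0,0,0,0,0,0,0.25],[0,0,0,0,0,0,0.25],[0,0,0,0,0,0,0.25],[0,0,0,0,0,0,0.25],[0,0,0,0,0,0,0.25],[0,0,0,0,0,0,0.25],[0,0,0,0,0,0,0.25]]]'; python3 go.py -0.24 0.125
```

```text
clock: 7.87
tool_pos: [0.5259, -0.2038, 0.1258]
orientation: [-90.0, 0.0, 93.9]
force: [0.3, -0.1, 0.3]
opening: 0.0397
clk 7.87 tcp [ 0.5259 -0.2038  0.1258] [-90.    0.   93.9] frame mm [ -34.9 -145.2] r 149.3 ang -0.236 open 0.0397
F [ 0.3 -0.1  0.3] tang(ccw+) 0.29 rad(out) 0.08 M [ 0.09 -0.04  0.  ]
delta tool cm to [ 0.5252 -0.2043  0.125 ] [-0.05  0.07  0.07]
```

```bash

python3 -m pendant '[[[0,0,0,0,0,0,0.2],[0,0,0,0,0,0,0.2],[0,0,0,0,0,0,0.2],[0,0,0,0,0,0,0.2]]]'; python3 go.py -0.24 0.125
cat > arc.py <<'E'
# rows along knob circle: from measured pose to angle, in n rows
import sys
import go
from go import *
a1=float(sys.argv[2+0] if False else sys.argv[1]) if False else None
E
python3 - <<'E'
import numpy as np
from plant import ctrl
# chords from a0 to a1 in tool axes (tool x=(cos p, sin p) world)
o=ctrl.get_obs(); p=np.radians(o["orientation"][2]); Y=np.radians(4.03)
for st in (np.linspace(-.236,.52,13), np.linspace(.52,-.52,13)):
    w=np.c_[np.sin(st+Y),-np.cos(st+Y)]*15.0
    d=np.diff(w,axis=0)
    x=d@[np.cos(p),np.sin(p)]; z=d@[-np.sin(p),np.cos(p)]
    print([[round(a,2),0,round(b,2)] for a,b in zip(x,z)])
E
rm arc.py
```

```text
clock: 8.2
tool_pos: [0.5259, -0.2037, 0.1256]
orientation: [-90.0, 0.0, 93.9]
force: [1.1, -0.2, 0.1]
opening: 0.0272
clk 8.2 tcp [ 0.5259 -0.2037  0.1256] [-90.    0.   93.9] frame mm [ -34.9 -145.1] r 149.3 ang -0.236 open 0.0272
F [ 1.1 -0.2  0.1] tang(ccw+) 1.17 rad(out) 0.04 M [ 0.2  -0.06  0.06]
delta tool cm to [ 0.5252 -0.2043  0.125 ] [-0.06  0.06  0.07]
[[np.float64(-0.19), 0, np.float64(-0.93)], [np.float64(-0.13), 0, np.float64(-0.94)], [np.float64(-0.07), 0, np.float64(-0.94)], [np.float64(-0.01), 0, np.float64(-0.94)], [np.float64(0.05), 0, np.float64(-0.94)], [np.float64(0.11), 0, np.float64(-0.94)], [np.float64(0.17), 0, np.float64(-0.93)], [np.float64(0.22), 0, np.float64(-0.92)], [np.float64(0.28), 0, np.float64(-0.9)], [np.float64(0.34), 0, np.float64(-0.88)], [np.float64(0.39), 0, np.float64(-0.86)], [np.float64(0.45), 0, np.float64(-0.83)]]
[[np.float64(-0.6), 0, np.float64(1.15)], [np.float64(-0.5), 0, np.float64(1.2)], [np.float64(-0.39), 0, np.float64(1.24)], [np.float64(-0.28), 0, np.float64(1.27)], [np.float64(-0.17), 0, np.float64(1.29)], [np.float64(-0.06), 0, np.float64(1.3)], [np.float64(0.05), 0, np.float64(1.3)], [np.float64(0.17), 0, np.float64(1.29)], [np.float64(0.28), 0, np.float64(1.27)], [np.float64(0.38), 0, np.float64(1.24)], [np.float64(0.49), 0, np.float64(1.2)], [np.float64(0.59), 0, np.float64(1.16)]]
```

Gripped at 27 mm (28 mm knob). Free swing up first.

```bash

python3 -m pendant '[[[-0.19,0,-0.93,0,0,0,0.2],[-0.13,0,-0.94,0,0,0,0.2],[-0.07,0,-0.94,0,0,0,0.2],[-0.01,0,-0.94,0,0,0,0.2]]]'; python3 go.py 0.08 0.125
python3 -m pendant '[[[0.05,0,-0.94,0,0,0,0.2],[0.11,0,-0.94,0,0,0,0.2],[0.17,0,-0.93,0,0,0,0.2],[0.22,0,-0.92,0,0,0,0.2],[0.28,0,-0.9,0,0,0,0.2],[0.34,0,-0.88,0,0,0,0.2],[0.39,0,-0.86,0,0,0,0.2],[0.4,0,-0.78,0,0,0,0.2]]]'; python3 go.py 0.52 0.125
```

```text
clock: 8.53
tool_pos: [0.5645, -0.2051, 0.1256]
orientation: [-90.0, -0.0, 93.9]
force: [-2.6, 3.8, 2.4]
opening: 0.0271
clk 8.53 tcp [ 0.5645 -0.2051  0.1256] [-90.   -0.   93.9] frame mm [   3.6 -149.2] r 149.3 ang 0.024 open 0.0271
F [-2.6  3.8  2.4] tang(ccw+) -2.24 rad(out) -3.99 M [1.35 0.7  0.  ]
delta tool cm to [ 0.573  -0.2048  0.125 ] [-0.03  0.06 -0.84]
clock: 9.2
tool_pos: [0.634, -0.1803, 0.1255]
orientation: [-90.0, -0.0, 93.9]
force: [-4.5, 4.1, 5.3]
opening: 0.0274
clk 9.2 tcp [ 0.634  -0.1803  0.1255] [-90.   -0.   93.9] frame mm [  74.6 -129.4] r 149.4 ang 0.523 open 0.0274
F [-4.5  4.1  5.3] tang(ccw+) -1.47 rad(out) -5.92 M [ 1.41  1.81 -0.02]
delta tool cm to [ 0.634  -0.1811  0.125 ] [-0.08  0.05  0.01]
```

```bash

python3 -m pendant '[[[-0.5,-0.05,1.15,0,0,0,0.2],[-0.5,0,1.2,0,0,0,0.2],[-0.39,0,1.24,0,0,0,0.2],[-0.28,0,1.27,0,0,0,0.2],[-0.17,0,1.29,0,0,0,0.2],[-0.06,0,1.3,0,0,0,0.2]]]'; python3 go.py 0.0 0.125
python3 -m pendant '[[[0.05,0,1.3,0,0,0,0.2],[0.17,0,1.29,0,0,0,0.2],[0.28,0,1.27,0,0,0,0.2],[0.38,0,1.24,0,0,0,0.2],[0.49,0,1.2,0,0,0,0.2],[0.59,0,1.16,0,0,0,0.2]]]'; python3 go.py -0.52 0.125
```

```text
clock: 9.7
tool_pos: [0.5615, -0.2053, 0.1258]
orientation: [-90.2, 0.0, 93.8]
force: [8.8, 0.8, -9.6]
opening: 0.0269
clk 9.7 tcp [ 0.5615 -0.2053  0.1258] [-90.2   0.   93.8] frame mm [   0.5 -149.2] r 149.2 ang 0.003 open 0.0269
F [ 8.8  0.8 -9.6] tang(ccw+) 8.87 rad(out) -0.12 M [ 0.17 -3.16 -0.03]
delta tool cm to [ 0.561  -0.2061  0.125 ] [-0.08  0.08  0.05]
clock: 10.2
tool_pos: [0.4851, -0.1909, 0.1258]
orientation: [-90.2, 0.0, 93.8]
force: [8.6, -0.9, -10.8]
opening: 0.0272
clk 10.2 tcp [ 0.4851 -0.1909  0.1258] [-90.2   0.   93.8] frame mm [ -74.7 -129.4] r 149.4 ang -0.523 open 0.0272
F [  8.6  -0.9 -10.8] tang(ccw+) 8.17 rad(out) -2.93 M [-0.47 -3.26 -0.05]
delta tool cm to [ 0.4853 -0.1916  0.125 ] [-0.07  0.08 -0.01]
```

Drives at 8–9 N. Swing back up.

```bash

python3 -m pendant '[[[-0.59,0,-1.16,0,0,0,0.2],[-0.49,0,-1.2,0,0,0,0.2],[-0.38,0,-1.24,0,0,0,0.2],[-0.28,0,-1.27,0,0,0,0.2],[-0.17,0,-1.29,0,0,0,0.2],[-0.05,0,-1.3,0,0,0,0.2],[0.06,0,-1.3,0,0,0,0.2],[0.17,0,-1.29,0,0,0,0.2],[0.28,0,-1.27,0,0,0,0.2],[0.39,0,-1.24,0,0,0,0.2],[0.5,0,-1.2,0,0,0,0.2],[0.55,0,-1.1,0,0,0,0.2]]]'; python3 go.py 0.52 0.125
python3 -m pendant '[[[-0.55,0,1.15,0,0,0,0.2],[-0.5,0,1.2,0,0,0,0.2],[-0.39,0,1.24,0,0,0,0.2]]]'; python3 go.py 0.0 0.125
python3 -m pendant '[[[-0.28,0,1.27,0,0,0,0.2],[-0.17,0,1.29,0,0,0,0.2],[-0.06,0,1.3,0,0,0,0.2]]]'; python3 go.py 0.0 0.125
python3 -m pendant '[[[0.05,0,1.3,0,0,0,0.2],[0.17,0,1.29,0,0,0,0.2]]]'; python3 go.py -0.52 0.125
```

```text
clock: 11.2
tool_pos: [0.6337, -0.1803, 0.1257]
orientation: [-90.0, 0.0, 93.8]
force: [0.0, -3.0, -3.1]
opening: 0.0272
clk 11.2 tcp [ 0.6337 -0.1803  0.1257] [-90.    0.   93.8] frame mm [  74.3 -129.4] r 149.2 ang 0.521 open 0.0272
F [ 0.  -3.  -3.1] tang(ccw+) -1.65 rad(out) 2.5 M [-0.96 -0.01  0.05]
delta tool cm to [ 0.634  -0.1811  0.125 ] [-0.08  0.07 -0.03]
clock: 11.45
tool_pos: [0.5997, -0.1972, 0.1258]
orientation: [-90.1, 0.1, 93.9]
force: [3.4, -6.3, -7.0]
opening: 0.0272
clk 11.45 tcp [ 0.5997 -0.1972  0.1258] [-90.1   0.1  93.9] frame mm [  39.2 -143.8] r 149.0 ang 0.266 open 0.0272
F [ 3.4 -6.3 -7. ] tang(ccw+) 1.15 rad(out) 7.13 M [-1.95 -1.31 -0.05]
delta tool cm to [ 0.561  -0.2061  0.125 ] [-0.63  0.07  3.92]
clock: 11.7
tool_pos: [0.5626, -0.2051, 0.1259]
orientation: [-90.3, 0.1, 93.9]
force: [9.7, -7.1, -13.5]
opening: 0.0274
clk 11.7 tcp [ 0.5626 -0.2051  0.1259] [-90.3   0.1  93.9] frame mm [   1.6 -149.1] r 149.1 ang 0.011 open 0.0274
F [  9.7  -7.1 -13.5] tang(ccw+) 9.04 rad(out) 7.89 M [-2.44 -3.48 -0.06]
delta tool cm to [ 0.561  -0.2061  0.125 ] [-0.1   0.09  0.16]
clock: 11.87
tool_pos: [0.536, -0.2049, 0.1259]
orientation: [-90.2, 0.1, 93.9]
force: [9.0, -7.5, -12.3]
opening: 0.0269
clk 11.87 tcp [ 0.536  -0.2049  0.1259] [-90.2   0.1  93.9] frame mm [ -24.9 -147. ] r 149.1 ang -0.168 open 0.0269
F [  9.   -7.5 -12.3] tang(ccw+) 9.72 rad(out) 6.58 M [-3.   -2.92 -0.04]
delta tool cm to [ 0.4853 -0.1916  0.125 ] [1.67 0.06 4.97]
```

```bash

python3 -m pendant '[[[0.22,0.08,1.27,0,0,0,0.2],[0.38,0,1.24,0,0,0,0.2],[0.49,0,1.2,0,0,0,0.2],[0.5,0,1.1,0,0,0,0.2]]]'; python3 go.py -0.52 0.125
python3 - <<'E'
from h import *
from plant import snapshot
s=snapshot("side");c=s["image"][150:330,260:410,::-1];cv2.imwrite("pics/side5.png",cv2.resize(c,None,fx=3.3,fy=3.3,interpolation=cv2.INTER_CUBIC))
s=snapshot("top");c=s["image"][165:285,180:420,::-1];cv2.imwrite("pics/top5.png",cv2.resize(c,None,fx=3.3,fy=3.3,interpolation=cv2.INTER_CUBIC))
E
```

```text
clock: 12.2
tool_pos: [0.4869, -0.1917, 0.1257]
orientation: [-90.3, 0.1, 93.9]
force: [8.2, -2.5, -8.9]
opening: 0.0276
clk 12.2 tcp [ 0.4869 -0.1917  0.1257] [-90.3   0.1  93.9] frame mm [ -72.9 -130.4] r 149.4 ang -0.51 open 0.0276
F [ 8.2 -2.5 -8.9] tang(ccw+) 8.53 rad(out) -1.23 M [-1.14 -2.86 -0.01]
delta tool cm to [ 0.4853 -0.1916  0.125 ] [0.02 0.07 0.16]
```

View pics/side5.png

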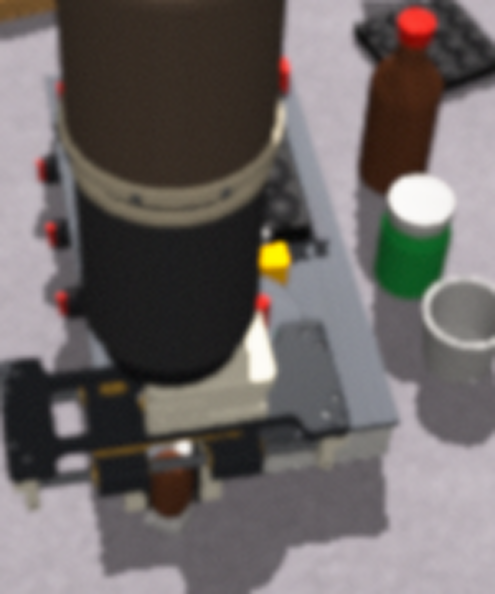

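View pics/top5.png

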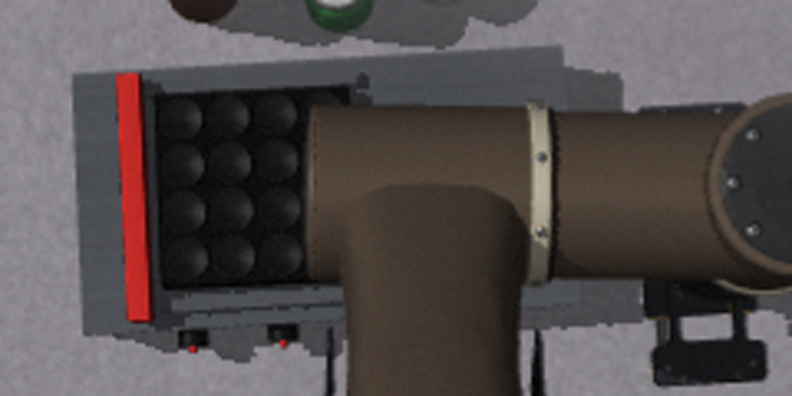

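The plate hasn't moved yet: its left edge is at about (155,190) in the top crop, as before, so the jaw was still closing its gap. Swinging back, then driving slowly with a force check between short moves.

```bash

cat > chk.py <<'E'
import sys
from go import *
tw=np.arctan2(*( (lambda d:(np.cos(Y)*d[0]+np.sin(Y)*d[1], np.sin(Y)*d[0]-np.cos(Y)*d[1]))(o["tool_pos"][:2]-A)))+Y
t=o["force"][0]*np.cos(tw)+o["force"][1]*np.sin(tw)
sys.exit(1 if t>10.0 else 0)
E
python3 -m pendant '[[[-0.57,0.03,-1.1,0,0,0,0.2],[-0.49,0,-1.2,0,0,0,0.2],[-0.38,0,-1.24,0,0,0,0.2],[-0.28,0,-1.27,0,0,0,0.2],[-0.17,0,-1.29,0,0,0,0.2],[-0.05,0,-1.3,0,0,0,0.2],[0.06,0,-1.3,0,0,0,0.2],[0.17,0,-1.29,0,0,0,0.2],[0.28,0,-1.27,0,0,0,0.2],[0.39,0,-1.24,0,0,0,0.2],[0.5,0,-1.2,0,0,0,0.2],[0.55,0,-1.1,0,0,0,0.2]]]'; python3 go.py 0.52 0.125
python3 - <<'E'
import numpy as np
Y=np.radians(4.03);p=np.radians(93.9)
st=np.arange(.52,-.5301,-.0175*2)
w=np.c_[np.sin(st+Y),-np.cos(st+Y)]*15.0
d=np.diff(w,axis=0)/2
for a,x,z in zip(st,d@[np.cos(p),np.sin(p)],d@[-np.sin(p),np.cos(p)]): print(round(a,3),round(x,2),round(z,2),end=' | ')
E
```

```text
clock: 13.3
tool_pos: [0.6334, -0.1807, 0.1255]
orientation: [-90.0, -0.0, 93.9]
force: [-4.4, 3.8, 6.8]
opening: 0.0271
clk 13.3 tcp [ 0.6334 -0.1807  0.1255] [-90.   -0.   93.9] frame mm [  74.  -129.8] r 149.4 ang 0.518 open 0.0271
F [-4.4  3.8  6.8] tang(ccw+) -1.51 rad(out) -5.6 M [1.69 1.82 0.01]
delta tool cm to [ 0.634  -0.1811  0.125 ] [-0.04  0.05 -0.06]
0.52 -0.13 0.23 | 0.485 -0.12 0.23 | 0.45 -0.11 0.24 | 0.415 -0.1 0.24 | 0.38 -0.09 0.25 | 0.345 -0.08 0.25 | 0.31 -0.08 0.25 | 0.275 -0.07 0.25 | 0.24 -0.06 0.26 | 0.205 -0.05 0.26 | 0.17 -0.04 0.26 | 0.135 -0.03 0.26 | 0.1 -0.02 0.26 | 0.065 -0.01 0.26 | 0.03 -0.0 0.26 | -0.005 0.01 0.26 | -0.04 0.01 0.26 | -0.075 0.02 0.26 | -0.11 0.03 0.26 | -0.145 0.04 0.26 | -0.18 0.05 0.26 | -0.215 0.06 0.26 | -0.25 0.07 0.25 | -0.285 0.08 0.25 | -0.32 0.09 0.25 | -0.355 0.09 0.24 | -0.39 0.1 0.24 | -0.425 0.11 0.24 | -0.46 0.12 0.23 | -0.495 0.13 0.23 |
```

```bash

python3 -m pendant '[[[-0.17,-0.05,0.46,0,0,0,0.2],[-0.24,0,0.46,0,0,0,0.2]]]' >/dev/null && python3 chk.py &&
python3 -m pendant '[[[-0.22,0,0.48,0,0,0,0.2],[-0.2,0,0.48,0,0,0,0.2]]]' >/dev/null && python3 chk.py &&
python3 -m pendant '[[[-0.18,0,0.5,0,0,0,0.2],[-0.17,0,0.5,0,0,0,0.2]]]' >/dev/null && python3 chk.py &&
python3 -m pendant '[[[-0.15,0,0.5,0,0,0,0.2],[-0.14,0,0.5,0,0,0,0.2]]]' >/dev/null && python3 chk.py &&
python3 -m pendant '[[[-0.12,0,0.52,0,0,0,0.2],[-0.1,0,0.52,0,0,0,0.2]]]' >/dev/null && python3 chk.py &&
python3 -m pendant '[[[-0.04,0,0.26,0,0,0,0.2],[-0.04,0,0.26,0,0,0,0.2],[-0.03,0,0.26,0,0,0,0.2]]]' >/dev/null && python3 chk.py &&
python3 -m pendant '[[[-0.02,0,0.26,0,0,0,0.2],[-0.02,0,0.26,0,0,0,0.2],[-0.01,0,0.26,0,0,0,0.2]]]' >/dev/null && python3 chk.py &&
python3 -m pendant '[[[-0.01,0,0.26,0,0,0,0.2],[0,0,0.26,0,0,0,0.2],[0,0,0.26,0,0,0,0.2]]]' >/dev/null && python3 chk.py
```

```text
clk 13.47 tcp [ 0.6262 -0.1851  0.1256] [-90.1   0.   94. ] frame mm [  66.5 -133.6] r 149.2 ang 0.462 open 0.0273
F [1.5 1.7 0.9] tang(ccw+) 2.16 rad(out) -0.64 M [ 0.35 -0.51 -0.01]
clk 13.63 tcp [ 0.6147 -0.1912  0.1256] [-90.    0.   93.9] frame mm [  54.5 -138.9] r 149.2 ang 0.374 open 0.0268
F [1.9 0.7 0.5] tang(ccw+) 1.97 rad(out) 0.18 M [ 0.35 -0.37  0.01]
clk 13.8 tcp [ 0.6041 -0.1958  0.1256] [-90.   -0.   93.9] frame mm [  43.6 -142.7] r 149.2 ang 0.297 open 0.0274
F [1.6 0.6 1.3] tang(ccw+) 1.76 rad(out) -0.02 M [ 0.59 -0.42  0.04]
clk 13.97 tcp [ 0.5942 -0.1992  0.1256] [-90.   -0.   93.9] frame mm [  33.5 -145.4] r 149.3 ang 0.227 open 0.0272
F [-0.6  2.8  1.5] tang(ccw+) 0.23 rad(out) -2.89 M [ 1.07 -0.45 -0.05]
clk 14.13 tcp [ 0.5857 -0.2016  0.1257] [-90.2  -0.   93.9] frame mm [  24.9 -147.2] r 149.3 ang 0.168 open 0.0275
F [ 9.   4.2 -3.9] tang(ccw+) 9.77 rad(out) -1.99 M [ 1.74 -3.13  0.04]
clk 14.38 tcp [ 0.5787 -0.2031  0.1257] [-90.2  -0.   93.9] frame mm [  17.9 -148.2] r 149.3 ang 0.12 open 0.0272
F [ 7.9  3.6 -3.9] tang(ccw+) 8.42 rad(out) -2.01 M [ 1.2  -2.96  0.01]
clk 14.63 tcp [ 0.5711 -0.2043  0.1257] [-90.3   0.   93.9] frame mm [  10.2 -148.9] r 149.3 ang 0.068 open 0.027
F [ 8.6  1.  -5.1] tang(ccw+) 8.69 rad(out) 0.25 M [ 0.62 -3.17  0.  ]
clk 14.88 tcp [ 0.5634 -0.2052  0.1257] [-90.2   0.   93.9] frame mm [   2.4 -149.2] r 149.2 ang 0.016 open 0.0271
F [ 8.8  0.4 -5.1] tang(ccw+) 8.82 rad(out) 0.38 M [ 0.18 -3.14 -0.01]
```

```bash

python3 -m pendant '[[[0.01,0,0.26,0,0,0,0.2],[0.01,0,0.26,0,0,0,0.2]]]' >/dev/null && python3 chk.py &&
python3 -m pendant '[[[0.01,0,0.26,0,0,0,0.2],[0.02,0,0.26,0,0,0,0.2]]]' >/dev/null && python3 chk.py &&
python3 -m pendant '[[[0.02,0,0.26,0,0,0,0.2],[0.02,0,0.26,0,0,0,0.2]]]' >/dev/null && python3 chk.py &&
python3 -m pendant '[[[0.03,0,0.26,0,0,0,0.2],[0.03,0,0.26,0,0,0,0.2]]]' >/dev/null && python3 chk.py &&
python3 -m pendant '[[[0.04,0,0.26,0,0,0,0.2],[0.04,0,0.26,0,0,0,0.2]]]' >/dev/null && python3 chk.py &&
python3 -m pendant '[[[0.05,0,0.26,0,0,0,0.2],[0.05,0,0.26,0,0,0,0.2]]]' >/dev/null && python3 chk.py &&
python3 -m pendant '[[[0.06,0,0.26,0,0,0,0.2],[0.06,0,0.26,0,0,0,0.2]]]' >/dev/null && python3 chk.py &&
python3 -m pendant '[[[0.07,0,0.26,0,0,0,0.2],[0.07,0,0.25,0,0,0,0.2]]]' >/dev/null && python3 chk.py
```

```text
clk 15.05 tcp [ 0.5581 -0.2055  0.1257] [-90.2   0.   93.9] frame mm [  -2.8 -149.2] r 149.2 ang -0.019 open 0.0276
F [ 8.2 -0.4 -5.3] tang(ccw+) 8.19 rad(out) 0.85 M [-0.21 -3.22 -0.  ]
clk 15.22 tcp [ 0.5529 -0.2057  0.1257] [-90.2   0.1  93.9] frame mm [  -8.1 -149. ] r 149.2 ang -0.054 open 0.0272
F [ 8.4 -1.9 -5.7] tang(ccw+) 8.4 rad(out) 2.08 M [-0.41 -3.19 -0.04]
clk 15.38 tcp [ 0.5477 -0.2057  0.1257] [-90.2   0.1  93.9] frame mm [ -13.3 -148.6] r 149.2 ang -0.089 open 0.0272
F [ 8.2 -1.5 -5.1] tang(ccw+) 8.27 rad(out) 1.32 M [-0.38 -3.18  0.06]
clk 15.55 tcp [ 0.5424 -0.2055  0.1257] [-90.2   0.1  93.9] frame mm [ -18.5 -148.1] r 149.2 ang -0.125 open 0.027
F [ 8.6 -1.9 -5.7] tang(ccw+) 8.69 rad(out) 1.39 M [-0.55 -3.1   0.01]
clk 15.72 tcp [ 0.5371 -0.2052  0.1257] [-90.2   0.1  93.9] frame mm [ -23.8 -147.4] r 149.3 ang -0.16 open 0.0268
F [ 8.6 -2.4 -5.1] tang(ccw+) 8.78 rad(out) 1.64 M [-0.72 -3.15 -0.01]
clk 15.88 tcp [ 0.5318 -0.2045  0.1257] [-90.2   0.1  93.9] frame mm [ -29.  -146.4] r 149.2 ang -0.196 open 0.0272
F [ 7.4 -3.1 -5.9] tang(ccw+) 7.7 rad(out) 2.2 M [-0.93 -3.11 -0.06]
clk 16.05 tcp [ 0.5265 -0.2038  0.1257] [-90.2   0.1  93.9] frame mm [ -34.3 -145.3] r 149.3 ang -0.232 open 0.0276
F [ 7.7 -3.4 -6. ] tang(ccw+) 8.1 rad(out) 2.13 M [-1.08 -3.03 -0.03]
clk 16.22 tcp [ 0.5212 -0.2028  0.1257] [-90.2   0.1  93.9] frame mm [ -39.5 -143.9] r 149.2 ang -0.268 open 0.0274
F [ 8.5 -4.9 -6.2] tang(ccw+) 9.26 rad(out) 3.15 M [-1.33 -2.91 -0.05]
```

```bash

python3 -m pendant '[[[0.05,0,0.25,0,0,0,0.2],[0.06,0,0.25,0,0,0,0.2]]]' >/dev/null && python3 chk.py &&
python3 -m pendant '[[[0.08,0,0.25,0,0,0,0.2],[0.08,0,0.25,0,0,0,0.2]]]' >/dev/null && python3 chk.py &&
python3 -m pendant '[[[0.09,0,0.24,0,0,0,0.2],[0.09,0,0.24,0,0,0,0.2]]]' >/dev/null && python3 chk.py &&
python3 -m pendant '[[[0.1,0,0.24,0,0,0,0.2],[0.1,0,0.24,0,0,0,0.2]]]' >/dev/null && python3 chk.py &&
python3 -m pendant '[[[0.11,0,0.24,0,0,0,0.2],[0.11,0,0.24,0,0,0,0.2]]]' >/dev/null && python3 chk.py &&
python3 -m pendant '[[[0.12,0,0.23,0,0,0,0.2],[0.12,0,0.23,0,0,0,0.2]]]' >/dev/null && python3 chk.py &&
python3 -m pendant '[[[0.13,0,0.23,0,0,0,0.2],[0.13,0,0.23,0,0,0,0.2]]]' >/dev/null && python3 chk.py 
python3 - <<'E'
from h import *
from plant import snapshot
s=snapshot("top");c=s["image"][165:285,180:420,::-1];cv2.imwrite("pics/top6.png",cv2.resize(c,None,fx=3.3,fy=3.3,interpolation=cv2.INTER_CUBIC))
E
```

```text
clk 16.38 tcp [ 0.5163 -0.2019  0.1257] [-90.2   0.1  93.9] frame mm [ -44.4 -142.6] r 149.3 ang -0.302 open 0.0268
F [ 8.3 -1.9 -5.6] tang(ccw+) 8.55 rad(out) -0.02 M [-0.52 -3.11 -0.01]
clk 16.55 tcp [ 0.5112 -0.2006  0.1257] [-90.2   0.1  93.9] frame mm [ -49.3 -140.9] r 149.3 ang -0.337 open 0.0271
F [ 9.  -1.6 -7. ] tang(ccw+) 9.09 rad(out) -0.8 M [-0.69 -3.1   0.  ]
clk 16.72 tcp [ 0.5062 -0.1991  0.1257] [-90.2   0.1  93.9] frame mm [ -54.2 -139.2] r 149.4 ang -0.372 open 0.0274
F [ 7.6 -2.7 -6.2] tang(ccw+) 8.09 rad(out) 0.28 M [-0.83 -3.02 -0.01]
clk 16.88 tcp [ 0.5012 -0.1975  0.1257] [-90.2   0.1  93.9] frame mm [ -59.1 -137.2] r 149.3 ang -0.407 open 0.0274
F [ 8.1 -2.4 -6.4] tang(ccw+) 8.44 rad(out) -0.39 M [-1.   -3.02 -0.01]
clk 17.05 tcp [ 0.4962 -0.1957  0.1257] [-90.2   0.1  93.9] frame mm [ -63.9 -135. ] r 149.4 ang -0.442 open 0.027
F [ 7.3 -3.3 -5.9] tang(ccw+) 7.96 rad(out) 0.43 M [-1.12 -2.9  -0.  ]
clk 17.22 tcp [ 0.4914 -0.1937  0.1257] [-90.2   0.1  93.9] frame mm [ -68.6 -132.7] r 149.4 ang -0.477 open 0.0274
F [ 7.1 -3.7 -6.6] tang(ccw+) 7.99 rad(out) 0.58 M [-1.41 -2.82 -0.01]
clk 17.38 tcp [ 0.4865 -0.1915  0.1257] [-90.2   0.1  93.9] frame mm [ -73.3 -130.1] r 149.4 ang -0.513 open 0.0276
F [ 6.8 -5.1 -6.5] tang(ccw+) 8.31 rad(out) 1.65 M [-1.62 -2.73  0.03]
```

View pics/top6.png

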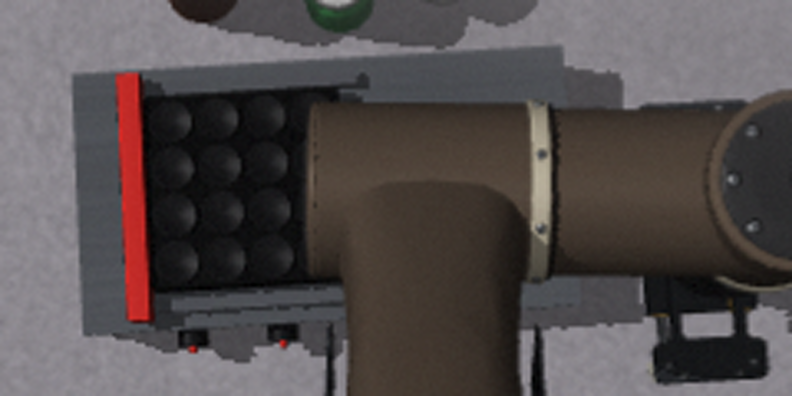

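The plate has moved left and is now nearly at the red rail (left edge at about (145,100)–(155,285)). Swinging back for a fourth, slow drive.

```bash

python3 -m pendant '[[[-0.6,0.03,-1.1,0,0,0,0.2],[-0.49,0,-1.2,0,0,0,0.2],[-0.38,0,-1.24,0,0,0,0.2],[-0.28,0,-1.27,0,0,0,0.2],[-0.17,0,-1.29,0,0,0,0.2],[-0.05,0,-1.3,0,0,0,0.2],[0.06,0,-1.3,0,0,0,0.2],[0.17,0,-1.29,0,0,0,0.2],[0.28,0,-1.27,0,0,0,0.2],[0.39,0,-1.24,0,0,0,0.2],[0.5,0,-1.2,0,0,0,0.2],[0.55,0,-1.1,0,0,0,0.2]]]' >/dev/null; python3 go.py 0.52 0.125
python3 -m pendant '[[[-0.17,-0.05,0.46,0,0,0,0.2],[-0.24,0,0.46,0,0,0,0.2]]]' >/dev/null && python3 chk.py &&
python3 -m pendant '[[[-0.22,0,0.48,0,0,0,0.2],[-0.2,0,0.48,0,0,0,0.2]]]' >/dev/null && python3 chk.py &&
python3 -m pendant '[[[-0.18,0,0.5,0,0,0,0.2],[-0.17,0,0.5,0,0,0,0.2]]]' >/dev/null && python3 chk.py &&
python3 -m pendant '[[[-0.14,0,0.45,0,0,0,0.2]]]' >/dev/null && python3 chk.py &&
python3 -m pendant '[[[-0.05,0,0.2,0,0,0,0.2],[-0.05,0,0.2,0,0,0,0.2]]]' >/dev/null && python3 chk.py &&
python3 -m pendant '[[[-0.05,0,0.2,0,0,0,0.2],[-0.05,0,0.2,0,0,0,0.2]]]' >/dev/null && python3 chk.py &&
python3 -m pendant '[[[-0.04,0,0.2,0,0,0,0.2],[-0.04,0,0.2,0,0,0,0.2]]]' >/dev/null && python3 chk.py
```

```text
clk 18.43 tcp [ 0.6328 -0.1811  0.1255] [-89.9   0.   93.9] frame mm [  73.3 -130. ] r 149.3 ang 0.513 open 0.0272
F [-3.5  2.2  6.1] tang(ccw+) -1.69 rad(out) -3.8 M [ 0.73  1.19 -0.02]
delta tool cm to [ 0.634  -0.1811  0.125 ] [-0.01  0.05 -0.12]
clk 18.6 tcp [ 0.6255 -0.1854  0.1256] [-90.1   0.1  93.9] frame mm [  65.8 -133.9] r 149.2 ang 0.457 open 0.0274
F [ 3.1 -2.6  0.9] tang(ccw+) 1.35 rad(out) 3.77 M [-0.64 -1.11 -0.01]
clk 18.77 tcp [ 0.6144 -0.1912  0.1256] [-90.    0.   93.9] frame mm [  54.3 -138.9] r 149.1 ang 0.373 open 0.0272
F [ 2.8 -3.3 -1.5] tang(ccw+) 1.08 rad(out) 4.15 M [-1.26 -1.11  0.03]
clk 18.93 tcp [ 0.6042 -0.1956  0.1256] [-90.    0.   93.8] frame mm [  43.8 -142.5] r 149.1 ang 0.298 open 0.0273
F [ 3.5 -4.8 -2. ] tang(ccw+) 1.5 rad(out) 5.78 M [-1.36 -1.15  0.  ]
clk 19.02 tcp [ 0.5996 -0.1973  0.1256] [-90.    0.   93.8] frame mm [  39.1 -143.9] r 149.1 ang 0.265 open 0.0273
F [ 3.6 -3.7 -2.5] tang(ccw+) 2.19 rad(out) 4.72 M [-1.22 -1.07  0.02]
clk 19.18 tcp [ 0.5959 -0.1985  0.1257] [-90.    0.   93.8] frame mm [  35.3 -144.8] r 149.0 ang 0.239 open 0.0271
F [ 3.5 -4.2 -2.9] tang(ccw+) 2.07 rad(out) 5.05 M [-1.61 -1.52 -0.04]
clk 19.35 tcp [ 0.5927 -0.1995  0.1257] [-90.1   0.   93.8] frame mm [  32.1 -145.6] r 149.1 ang 0.217 open 0.0273
F [ 6.1 -3.5 -3.8] tang(ccw+) 4.86 rad(out) 5.12 M [-1.28 -2.24 -0.02]
clk 19.52 tcp [ 0.5897 -0.2003  0.1257] [-90.2   0.   93.9] frame mm [  29.  -146.2] r 149.1 ang 0.196 open 0.0271
F [ 8.9 -2.7 -5.5] tang(ccw+) 7.82 rad(out) 4.98 M [-1.18 -3.21  0.01]
```

```bash

python3 -m pendant '[[[-0.06,0,0.2,0,0,0,0.2],[-0.05,0,0.2,0,0,0,0.2]]]' >/dev/null && python3 chk.py &&
python3 -m pendant '[[[-0.03,0,0.2,0,0,0,0.2],[-0.03,0,0.2,0,0,0,0.2]]]' >/dev/null && python3 chk.py &&
python3 -m pendant '[[[-0.02,0,0.2,0,0,0,0.2],[-0.02,0,0.2,0,0,0,0.2]]]' >/dev/null && python3 chk.py &&
python3 -m pendant '[[[-0.02,0,0.2,0,0,0,0.2],[-0.02,0,0.2,0,0,0,0.2]]]' >/dev/null && python3 chk.py &&
python3 -m pendant '[[[-0.01,0,0.2,0,0,0,0.2],[-0.01,0,0.2,0,0,0,0.2]]]' >/dev/null && python3 chk.py &&
python3 -m pendant '[[[-0.01,0,0.2,0,0,0,0.2],[0,0,0.2,0,0,0,0.2]]]' >/dev/null && python3 chk.py &&
python3 -m pendant '[[[0,0,0.2,0,0,0,0.2],[0,0,0.2,0,0,0,0.2]]]' >/dev/null && python3 chk.py &&
python3 -m pendant '[[[0.01,0,0.2,0,0,0,0.2],[0.01,0,0.2,0,0,0,0.2]]]' >/dev/null && python3 chk.py &&
python3 -m pendant '[[[0.01,0,0.2,0,0,0,0.2],[0.01,0,0.2,0,0,0,0.2]]]' >/dev/null && python3 chk.py &&
python3 -m pendant '[[[0.02,0,0.2,0,0,0,0.2],[0.02,0,0.2,0,0,0,0.2]]]' >/dev/null && python3 chk.py
```

```text
clk 19.68 tcp [ 0.5864 -0.2013  0.1257] [-90.2   0.   93.9] frame mm [  25.6 -146.9] r 149.2 ang 0.172 open 0.0274
F [ 9.  -2.1 -5.9] tang(ccw+) 8.24 rad(out) 4.16 M [-0.38 -3.39  0.02]
clk 19.85 tcp [ 0.5825 -0.2022  0.1257] [-90.2   0.   93.9] frame mm [  21.6 -147.6] r 149.1 ang 0.146 open 0.0273
F [10.3 -1.9 -6. ] tang(ccw+) 9.64 rad(out) 4.11 M [-0.76 -3.38  0.  ]
clk 20.02 tcp [ 0.5785 -0.203   0.1257] [-90.2   0.   93.9] frame mm [  17.7 -148.1] r 149.1 ang 0.119 open 0.027
F [ 9.  -3.8 -5.9] tang(ccw+) 8.11 rad(out) 5.38 M [-1.09 -3.44  0.05]
clk 20.18 tcp [ 0.575  -0.2036  0.1258] [-90.3   0.   93.9] frame mm [  14.1 -148.5] r 149.1 ang 0.095 open 0.0271
F [11.2 -2.6 -8.1] tang(ccw+) 10.59 rad(out) 4.39 M [-1.02 -4.29 -0.03]
```

```bash

python3 -m pendant '[[[-0.02,0,0.08,0,0,0,0.2]]]' >/dev/null ; python3 go.py
```

```text
clk 20.27 tcp [ 0.5743 -0.2038  0.1258] [-90.3   0.   93.9] frame mm [  13.4 -148.6] r 149.2 ang 0.09 open 0.0267
F [11.7 -2.5 -8.2] tang(ccw+) 11.19 rad(out) 4.37 M [-0.55 -4.34  0.09]
```

```bash

python3 -m pendant '[[[-0.02,0,0.08,0,0,0,0.2]]]' >/dev/null ; python3 go.py
```

```text
clk 20.35 tcp [ 0.5738 -0.2039  0.1258] [-90.3   0.   93.9] frame mm [  12.9 -148.6] r 149.2 ang 0.086 open 0.0274
F [12.1 -2.  -7.7] tang(ccw+) 11.64 rad(out) 3.83 M [-0.36 -4.4   0.01]
```

```bash

python3 -m pendant '[[[-0.01,0,0.07,0,0,0,0.2]]]' >/dev/null ; python3 go.py
```

```text
clk 20.43 tcp [ 0.5732 -0.2039  0.1258] [-90.3   0.   93.9] frame mm [  12.3 -148.7] r 149.2 ang 0.083 open 0.027
F [13.3 -1.6 -8.1] tang(ccw+) 12.89 rad(out) 3.56 M [-0.37 -4.52 -0.01]
```

Pull is about 12–12.9 N (the moment suggests about 12.1 N), so snug. Unload the arm slightly, open, and lift.

```bash

python3 -m pendant '[[[0,0,-0.1,0,0,0,0.2],[0,0,-0.1,0,0,0,0.2]]]' >/dev/null ; python3 go.py
python3 -m pendant '[[[0,0,0,0,0,0,0.6],[0,0,0,0,0,0,1],[0,0,0,0,0,0,1],[0,0,0,0,0,0,1],[0,0,0,0,0,0,1],[0,0,0,0,0,0,1],[0,0,0,0,0,0,1],[0,0,0,0,0,0,1]]]' >/dev/null ; python3 go.py
```

```text
clk 20.6 tcp [ 0.5742 -0.2038  0.1257] [-90.2  -0.   93.9] frame mm [  13.2 -148.6] r 149.2 ang 0.089 open 0.0274
F [ 7.4 -0.9 -5.3] tang(ccw+) 7.18 rad(out) 2.03 M [-0.22 -2.82 -0.04]
clk 21.27 tcp [ 0.5722 -0.2041  0.1256] [-90.   -0.   93.9] frame mm [  11.2 -148.7] r 149.1 ang 0.075 open 0.075
F [-0.2  0.6  0.5] tang(ccw+) -0.14 rad(out) -0.58 M [ 0.08 -0.04 -0.06]
```

```bash

python3 -m pendant '[[[0,-2,0,0,0,0,1],[0,-2.5,0,0,0,0,1],[0,-2.5,0,0,0,0,1],[0,-2.5,0,0,0,0,1],[-2,-1,0,0,0,0,1],[-3,0,0.5,0,0,0,1],[-3,0,0.5,0,0,0,1],[-3,0,0.5,0,0,0,1],[-3,0,0.5,0,0,0,1],[-3,0,0.5,0,0,0,1],[-3,0,0.5,0,0,0,1],[-3,0,0.5,0,0,0,1]]]' ; python3 -m pendant '[[[-3,0,0.5,0,0,0,1],[-3,0,0.5,0,0,0,1],[-3,0,0.5,0,0,0,1],[0,0,0,0,0,0,1],[0,0,0,0,0,0,1],[0,0,0,0,0,0,1]]]'
python3 - <<'E'
from h import *
from plant import snapshot
s=snapshot("side");c=s["image"][150:330,260:410,::-1];cv2.imwrite("pics/side7.png",cv2.resize(c,None,fx=3.3,fy=3.3,interpolation=cv2.INTER_CUBIC))
cv2.imwrite("pics/side7f.png",s["image"][:,:,::-1])
s=snapshot("top");c=s["image"][165:285,180:420,::-1];cv2.imwrite("pics/top7.png",cv2.resize(c,None,fx=3.3,fy=3.3,interpolation=cv2.INTER_CUBIC))
cv2.imwrite("pics/top7f.png",s["image"][:,:,::-1])
E
```

```text
clock: 22.27
tool_pos: [0.5527, -0.4372, 0.2306]
orientation: [-90.0, -0.0, 93.9]
force: [0.8, 0.5, -1.0]
opening: 0.0875
clock: 22.77
tool_pos: [0.5439, -0.5266, 0.23]
orientation: [-90.0, -0.0, 93.8]
force: [0.6, 0.2, -0.6]
opening: 0.0876
```

View pics/side7.png

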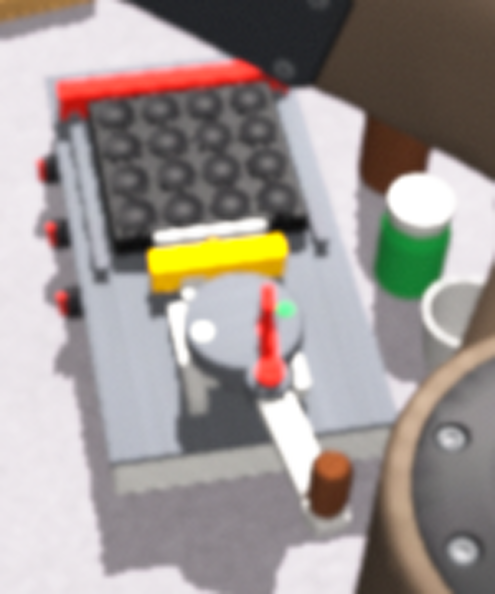

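View pics/top7.png

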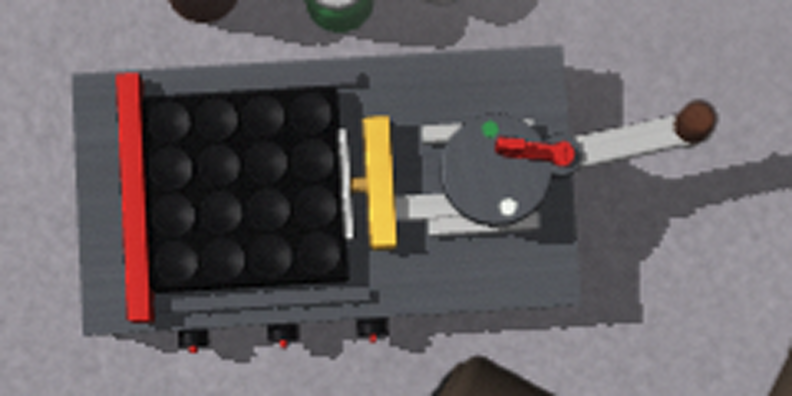

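View pics/top7f.png

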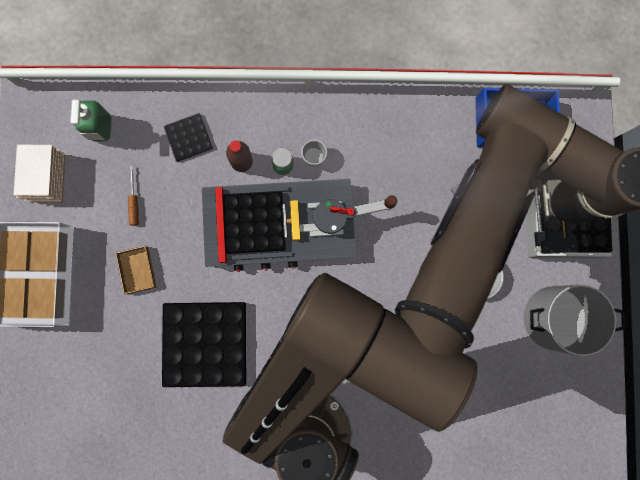

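```bash
python3 - <<'E'
from h import *
from plant import snapshot
T=snapshot("top"); A=np.array([.5505,-.0565]); Y=np.radians(4.03)
t=lambda x,y:(180+(x+.5)/3.3-.5,165+(y+.5)/3.3-.5)
def F(b):
    d=b[:2]-A; return np.array([np.cos(Y)*d[0]+np.sin(Y)*d[1],-np.sin(Y)*d[0]+np.cos(Y)*d[1]])*1000
for n,x,y,z in (("knob",697,120,.16),("green",490,129,.12),("white",508,207,.12),("pivot",565,154,.12),("finend",500,143,.153),("plateL",150,192,.082),("plateR",342,184,.082),("railR",147,190,.095),("padL",340,184,.08)):
    print(n,F(back(T,[t(x,y)],z)[0]).round(1))
E
```

```text
knob [  21.4 -144. ]
green [29.6  4.8]
white [-29.7  -4.8]
pivot [  7.5 -49.9]
finend [13.9  0.2]
plateL [  2.2 264.5]
plateR [ -0.3 118.1]
railR [  2.1 265.3]
padL [  0.  119.6]
```

The fin is on green, the plate is against the rail (edge 264.5 mm by a rough read) and the pad against the plate. But the handle now reads about +0.15 rad where I left it at +0.083, so it moved 0.07 rad on release. To be sure the shaft has not run back, I'll re-grip and feel where the pawl bites.

```bash
python3 -m pendant '[[[3,0,-0.5,0,0,0,1],[3,0,-0.5,0,0,0,1],[3,0,-0.5,0,0,0,1],[3,0,-0.5,0,0,0,1],[3,0,-0.5,0,0,0,1],[3,0,-0.5,0,0,0,1],[3,0,-0.5,0,0,0,1],[3,0,-0.5,0,0,0,1],[3,0,-0.5,0,0,0,1],[3,0,-0.5,0,0,0,1],[2,0,0,0,0,0,1],[0,0,0,0,0,0,1]]]' >/dev/null; python3 go.py 0.155 0.1257
```

```text
clk 23.92 tcp [ 0.5727 -0.1998  0.2317] [-90.1  -0.   94.1] frame mm [  12.1 -144.5] r 145.0 ang 0.084 open 0.0875
F [-0.1  0.4  0.1] tang(ccw+) -0.01 rad(out) -0.45 M [ 0.09  0.05 -0.01]
delta tool cm to [ 0.584  -0.2027  0.1257] [-0.38 10.6  -1.09]
```

```bash
python3 -m pendant '[[[-0.2,2.6,-0.5,0,0,0,1],[-0.1,2.6,-0.5,0,0,0,1],[0,2.6,0,0,0,0,1],[0,2.5,0,0,0,0,1],[0,0.2,0,0,0,0,1],[0,0,0,0,0,0,1]]]' >/dev/null; python3 go.py 0.155 0.1257
python3 -m pendant '[[[0,0,0,0,0,0,0.2],[0,0,0,0,0,0,0.2],[0,0,0,0,0,0,0.2],[0,0,0,0,0,0,0.2],[0,0,0,0,0,0,0.2],[0,0,0,0,0,0,0.2],[0,0,0,0,0,0,0.2],[0,0,0,0,0,0,0.2],[0,0,0,0,0,0,0.2],[0,0,0,0,0,0,0.2],[0,0,0,0,0,0,0.2],[0,0,0,0,0,0,0.2]]]' >/dev/null; python3 go.py 0.155 0.1257
```

```text
clk 24.42 tcp [ 0.582  -0.206   0.1249] [-89.8  -0.   93.9] frame mm [  20.9 -151.4] r 152.8 ang 0.137 open 0.0879
F [ 1.2 -0.1  0.5] tang(ccw+) 1.12 rad(out) 0.31 M [ 0.04 -0.06 -0.  ]
delta tool cm to [ 0.584  -0.2027  0.1257] [ 0.32 -0.08 -0.23]
clk 25.42 tcp [ 0.5833 -0.2063  0.1257] [-90.    0.   93.9] frame mm [  22.2 -151.7] r 153.3 ang 0.145 open 0.0272
F [ 2.   1.5 -1.2] tang(ccw+) 2.24 rad(out) -1.0 M [ 0.   -0.91  0.03]
delta tool cm to [ 0.584  -0.2027  0.1257] [ 0.35  0.   -0.09]
```

```bash

python3 -m pendant '[[[-0.03,0,0.2,0,0,0,0.2]]]' >/dev/null && python3 chk.py &&
python3 -m pendant '[[[-0.03,0,0.2,0,0,0,0.2]]]' >/dev/null && python3 chk.py &&
python3 -m pendant '[[[-0.03,0,0.15,0,0,0,0.2]]]' >/dev/null && python3 chk.py &&
python3 -m pendant '[[[-0.03,0,0.15,0,0,0,0.2]]]' >/dev/null && python3 chk.py &&
python3 -m pendant '[[[-0.02,0,0.1,0,0,0,0.2]]]' >/dev/null && python3 chk.py &&
python3 -m pendant '[[[-0.02,0,0.1,0,0,0,0.2]]]' >/dev/null && python3 chk.py
```

```text
clk 25.5 tcp [ 0.5818 -0.2066  0.1257] [-90.1   0.   93.9] frame mm [  20.7 -151.9] r 153.3 ang 0.136 open 0.0268
F [ 4.7  0.7 -2.2] tang(ccw+) 4.76 rad(out) 0.31 M [ 0.22 -1.75  0.03]
clk 25.58 tcp [ 0.5799 -0.207   0.1258] [-90.1   0.   93.9] frame mm [  18.8 -152.2] r 153.4 ang 0.123 open 0.027
F [ 6.8  0.4 -3.8] tang(ccw+) 6.75 rad(out) 0.96 M [ 0.32 -2.32 -0.08]
clk 25.67 tcp [ 0.5786 -0.2073  0.1258] [-90.2  -0.   93.9] frame mm [  17.5 -152.4] r 153.4 ang 0.114 open 0.0275
F [ 7.4  1.3 -3.3] tang(ccw+) 7.51 rad(out) 0.06 M [ 0.75 -2.67  0.01]
clk 25.75 tcp [ 0.5775 -0.2075  0.1258] [-90.2  -0.   93.9] frame mm [  16.3 -152.6] r 153.4 ang 0.106 open 0.0272
F [ 7.7  2.  -4.9] tang(ccw+) 7.98 rad(out) -0.66 M [ 0.96 -3.02 -0.08]
clk 25.83 tcp [ 0.5767 -0.2077  0.1258] [-90.2  -0.   93.9] frame mm [  15.5 -152.7] r 153.5 ang 0.101 open 0.0273
F [ 8.5  4.3 -5.3] tang(ccw+) 9.16 rad(out) -2.81 M [ 1.11 -3.18 -0.05]
clk 25.92 tcp [ 0.576  -0.2078  0.1258] [-90.2  -0.   93.9] frame mm [  14.8 -152.7] r 153.4 ang 0.097 open 0.027
F [ 9.4  3.7 -5.9] tang(ccw+) 9.84 rad(out) -2.07 M [ 1.23 -3.43 -0.09]
```

```bash

python3 -m pendant '[[[-0.02,0,0.1,0,0,0,0.2]]]' >/dev/null; python3 go.py;
python3 -m pendant '[[[-0.02,0,0.08,0,0,0,0.2]]]' >/dev/null; python3 go.py
```

```text
clk 26.0 tcp [ 0.5753 -0.208   0.1258] [-90.3  -0.   93.9] frame mm [  14.1 -152.8] r 153.5 ang 0.092 open 0.0269
F [10.1  4.  -5.4] tang(ccw+) 10.63 rad(out) -2.3 M [ 1.42 -3.64 -0.13]
clk 26.08 tcp [ 0.5747 -0.2081  0.1258] [-90.3  -0.   93.9] frame mm [  13.5 -152.9] r 153.5 ang 0.088 open 0.0273
F [10.2  3.6 -6.6] tang(ccw+) 10.6 rad(out) -1.97 M [ 1.63 -3.82 -0.08]
```

```bash

python3 -m pendant '[[[-0.02,0,0.08,0,0,0,0.2]]]' >/dev/null; python3 go.py;
python3 -m pendant '[[[-0.01,0,0.08,0,0,0,0.2]]]' >/dev/null; python3 go.py
```

```text
clk 26.17 tcp [ 0.5741 -0.2082  0.1258] [-90.3  -0.   93.9] frame mm [  12.8 -153. ] r 153.5 ang 0.084 open 0.0274
F [10.9  4.1 -6.3] tang(ccw+) 11.37 rad(out) -2.42 M [ 1.94 -3.97 -0.03]
clk 26.25 tcp [ 0.5735 -0.2083  0.1258] [-90.3  -0.   93.9] frame mm [  12.2 -153.1] r 153.6 ang 0.08 open 0.0273
F [11.9  4.9 -7.6] tang(ccw+) 12.5 rad(out) -3.1 M [ 1.83 -4.18 -0.06]
```

Force rises with the same windup slope as the pawl itself (under 8 N until 0.106 rad, then to 12.5 N at 0.080). So the shaft had held, and the handle shift was just pawl springback. I'll let the handle ease back under control, then release.

```bash

python3 -m pendant '[[[0.03,0,-0.2,0,0,0,0.2],[0.03,0,-0.2,0,0,0,0.2],[0.03,0,-0.2,0,0,0,0.2]]]' >/dev/null; python3 go.py;
python3 -m pendant '[[[0.03,0,-0.2,0,0,0,0.2],[0.03,0,-0.2,0,0,0,0.2]]]' >/dev/null; python3 go.py
```

```text
clk 26.5 tcp [ 0.5775 -0.2075  0.1257] [-90.1  -0.   93.9] frame mm [  16.3 -152.6] r 153.4 ang 0.107 open 0.027
F [ 3.8  1.4 -1.2] tang(ccw+) 3.98 rad(out) -0.74 M [ 0.78 -1.45 -0.03]
clk 26.67 tcp [ 0.5805 -0.207   0.1257] [-90.   -0.   93.9] frame mm [  19.4 -152.2] r 153.4 ang 0.127 open 0.0267
F [ 1.7  2.3 -0.4] tang(ccw+) 2.15 rad(out) -1.88 M [ 0.85 -0.64 -0.06]
```

```bash

python3 -m pendant '[[[0.02,0,-0.15,0,0,0,0.2],[0,0,0,0,0,0,0.6],[0,0,0,0,0,0,1],[0,0,0,0,0,0,1],[0,0,0,0,0,0,1],[0,0,0,0,0,0,1],[0,0,0,0,0,0,1],[0,0,0,0,0,0,1],[0,0,0,0,0,0,1],[0,0,0,0,0,0,1]]]' >/dev/null ; python3 go.py
python3 -m pendant '[[[0,-2,0,0,0,0,1],[0,-2.5,0,0,0,0,1],[0,-2.5,0,0,0,0,1],[0,-2.5,0,0,0,0,1],[-2,-1,0,0,0,0,1],[-3,0,0.5,0,0,0,1],[-3,0,0.5,0,0,0,1],[-3,0,0.5,0,0,0,1],[-3,0,0.5,0,0,0,1],[-3,0,0.5,0,0,0,1],[-3,0,0.5,0,0,0,1],[-3,0,0.5,0,0,0,1]]]' ; python3 -m pendant '[[[-2,0,0.5,0,0,0,1],[0,0,0,0,0,0,1],[0,0,0,0,0,0,1],[0,0,0,0,0,0,1],[0,0,0,0,0,0,1]]]'
python3 - <<'E'
from h import *
from plant import snapshot
s=snapshot("top");c=s["image"][165:285,180:420,::-1];cv2.imwrite("pics/top8.png",cv2.resize(c,None,fx=3.3,fy=3.3,interpolation=cv2.INTER_CUBIC))
cv2.imwrite("pics/side8.png",snapshot("side")["image"][:,:,::-1])
E
```

```text
clk 27.5 tcp [ 0.5819 -0.207   0.1257] [-90.    0.   93.9] frame mm [  20.8 -152.3] r 153.8 ang 0.136 open 0.0819
F [-0.1  0.9  0.4] tang(ccw+) 0.04 rad(out) -0.87 M [ 0.08 -0.03  0.02]
clock: 28.5
tool_pos: [0.5622, -0.4402, 0.2306]
orientation: [-90.0, -0.0, 93.9]
force: [-0.1, -0.0, -0.1]
opening: 0.0881
clock: 28.92
tool_pos: [0.5592, -0.4583, 0.2308]
orientation: [-90.0, -0.0, 93.9]
force: [-0.0, -0.3, -0.0]
opening: 0.0878
```

View pics/top8.png

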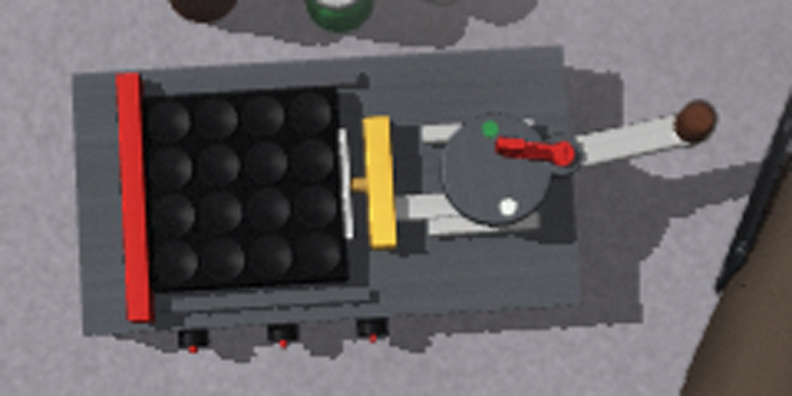

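View pics/side8.png

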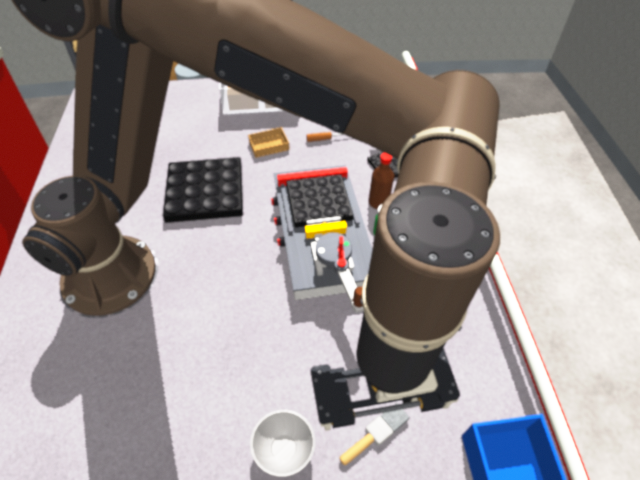

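Both views agree: the plate is against the red rail, the pad on the plate and the fin by the green dot. The handle is at the same springback angle as after the first release, and the robot is clear with zero force. Handing in.

```bash
python3 -c "
from plant import ctrl
print(ctrl.close_job())"
```

```text
the job is handed in; nothing more can be done
None
```

I clamped the plate and handed the job in at about 29 s of the 72 s allowed. No verdict was reported.

- **Fin:** I pushed it over with about 2 N; it snapped to the green-dot side and is still there in the last pictures.
- **Clamping:** It took four driving swings of the knob, at 8–9 N while the jaw closed and pushed the plate. The last swing was slow, with force checks, and I stopped at about 12–13 N at the knob. The aim was 12 N, with 10.5–14 N counting as snug.
- **Discrepancy on release:** When I let go, the handle moved back about 0.07 rad, so I gripped the knob again to check. The pull stayed under 8 N until about 0.106 rad and reached 12.5 N at about 0.08 rad, almost where it had stopped before. I read this as pawl springback, with the jaw still tight. I could not see jaw travel that small in the pictures, so this rests on force alone. I then eased the handle back and released it.
- **Last look:** The plate is against the red stop rail and the jaw's pad is on the plate. The tool force was zero and the gripper was clear. The things I could see are in place, but in the last pictures the arm hid part of the table.

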